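Unload and sort the brush cassette of a generator's alternator

ROBOT

A 6-joint arm with a two-finger parallel gripper is mounted at the origin on the work surface. World frame = base frame: x ahead of the robot, y to its left, z up, the work surface at z = 0. Lengths are in m, angles in rad, forces in N, time in s.
With the tool pointing down it reaches from about 0.275 to 1 m from the base axis. Payload 8.4 kg.
Tool frame: the origin (TCP) lies at the centre of the arm's flange, where the gripper is bolted on; the fingertips stand 173 mm ahead of it and the grasp point (between the pads) lies ahead of it (arm.grip_depth is the z of the grasp point in the tool frame, in m); z points along the fingers, x is the direction in which the jaws open and shut, and the axes are right-handed (so a half turn about z gives the same grasp; the last joint's range is limited). The gripper opens to 85 mm and grips with 20 to 120 N. Pads are 22 mm wide; open, the fingers measure 114 mm over their backs; the gripper's body (76 mm by 85 mm) begins 54 mm behind the grasp point. The pads swing forward as they close: fully open they stand 13 mm farther back than shut.
Start: joints at [1.173, 0.353, 1.633, -0, 1.155, -0.002], TCP at [0.241, 0.577, 0.405] pointing down, gripper open.
Joint ranges: [-2.63, 2.63], [-0.92, 2.1], [0.06, 2.66], [-1.3, 4.44], [0, 2.69], [-3.02, 3.02]. Speed limits (rad/s): [2.22, 2.22, 2.79, 3.14, 3.14, 3.14].

INTERFACE

Orientations are given as a unit quaternion [x, y, z, w].
In Python, from bench import arm gives the robot as it stands. The module is installed in compiled form; this text tells all that it offers.
- The arm moves only by the tool arm_command, never from a script. Its argument "motion" is one flat list of numbers, 7 for each row, row after row: the finger opening in mm, from 0 to 85.4, then the shift along the tool's x, y, z in mm, then the turn, a rotation vector about the tool's x, y, z in rad. In form: [claw, x, y, z, rx, ry, rz, claw, x, y, z, rx, ry, rz, ...]. A call has 1 to 8 rows; each row is the pose to reach, as a shift and turn from the pose commanded when the call began, along the tool's axes at that moment; what a row does not reach only later rows make up. A row lasts 1/10 s, in which the tool goes at most 50 mm and 8.59 degrees, less where a joint would pass 70% of its speed; a pose out of reach is approached as far as the arm can. A call with a gripper value outside its range is refused whole. The fingers move at their own pace and stop on an object; the grip force is fixed at half the most. Time passes only in rows, so rows that repeat a pose let the fingers close. It gives the time, the measured TCP pose, the force and the opening at its end, in the units of the state.
- arm.get_obs(): the state, without advancing time (a new reading comes with each control period).
- arm.get_image(name): name is "side" or "top" or "wrist"; returns the picture (420x560x3 uint8, red, green, blue); there is no depth.
- arm.get_calibration(name): a dict with "intrinsics" (3x3 intrinsics, pixels), "rvec" (rotation vector, rad) and "tvec" (3), from world to camera coordinates, as OpenCV has them; the wrist camera has in their place "hand_eye" (4x4, takes a point from camera to tool coordinates, whose origin is the TCP and whose axes are the tool frame's). Camera axes: x right, y down, z forward; pixel columns grow to the right and rows downward; lengths in m; the calibration is good to about 2 mm. A picture is of the moment at which its call begins: read the wrist's pose just before it. get_calibration takes no time and is no camera call.
- arm.close_job(): hands the job in, once; it reports no verdict.
The state is a dict: "t": time; "joint_pos": joint angles; "dq": joint speeds; "effort": joint torques, N m; "ee_pos": TCP position; "tool_rot": TCP orientation; "contact_force": force on the tool from outside, world axes, zero at the start; "torque": the same for the moment, N m; "gripper_width": finger opening in m.
Only numpy, scipy, OpenCV 4.12 (cv2) and the standard library are available. Lean on these libraries where they do the work, as an engineer would, in place of code of your own. Each camera call takes 0.05 s, during which the arm holds its last target.

TASK

Take the pin tool from its wooden stand, press the recessed catch button of the brush cassette with it and, keeping the button held down with the pin, push the cassette all the way out of the alternator's brush box. Put the pin tool back upright in its stand, put every long (still good) carbon brush into the rectangular steel tray and every short (worn) one into the round tin. Then push the empty cassette fully home so that its catch springs back up, and leave the can, the wrench socket and the bearing ring where they are.

Things in the scene. Friction and masses are not known exactly. Their poses are not given: they have to be found in the camera images.
- brushbox: grey brush box of an alternator, fixed on the bench; 170 mm deep (own x from -80 to +90), 244 mm wide (y), 52 mm high; origin on the bench, on the centre line. Its open front faces its own -x: the cassette comes out that way, level. A finned aluminium barrel (169 mm high, 168 mm wide) is joined behind it, own x from +90 to +260.
- cassette (a joint): how far the white cassette is out of the box, m: 0 fully home, 0.12 fully out (end stop); slides along the box's own -x, 2 N friction. Locked at 0 unless the catch button is pressed 4.5 mm or more (keep it held down all the way out). When pushed home the catch snaps in by itself over a ramp; that takes 5 to 10 N.
- brush_row (a point): middle of the row of six brush places, on the cassette's tray floor (top 14 mm above the bench), moves with the cassette. Places lie at 88, 56 and 24 mm to either side of it (along the box's y); some may be empty. 5 mm high ribs between them, 16 mm from the brushes' centre lines. The front plate (46 mm high) stands 60 mm in front of the row. Fully out, the row is 60 mm clear of the box.
- latch (a joint): how far the brass catch button is pressed, m: 0 up, 0.007 fully down; sprung, 2 N at the start to 5.5 N fully down.
- button_top (a point): centre of the top face of the brass catch button (12 mm square), at the bottom of a square well; moves with the cassette and with the button. When up it is 34 mm above the bench, 10 mm below the well's mouth.
- well_mouth (a point): centre of the mouth of the 14 mm square well in the grey block (40 mm along the slide, 56 mm wide) on the middle of the cassette's front; 44 mm above the bench; the well's sides are parallel to the box. Its walls are solid down to the button, so a pin in it can push the cassette along. Moves with the cassette.
- cassette_front (a point): centre of the front face of that grey block (face 56 mm wide, from 8 to 44 mm above the bench), 20 mm in front of the well's centre: the place to push the cassette home.
- pin_handle (a point): pin tool, 111 mm long, standing upright in the stand: dark wooden round handle 24 mm in diameter and 62 mm long; this point is in its middle, 80 mm above the pin's tip (own z up, from tip to handle). Under the handle a steel collar 36 mm in diameter and 4 mm thick, whose underside is 45 mm above the tip.
- pin_tip (a point): lower end of the pin tool's steel pin, 7 mm in diameter, which sticks out 45 mm below the collar; own z along the tool towards the handle.
- stand_mouth (a point): centre of the hole (16 mm in diameter, through) in the top of the fixed wooden stand, a block 70 x 70 mm and 50 mm high. The tool's collar rests on this top with its pin in the hole.
- tray: rectangular open steel tray for good brushes, loose (0.5 kg), 160 mm (own x) x 120 mm (own y), 30 mm high, walls and floor about 4 mm; origin at the centre of its underside.
- tin: round open tin for worn brushes, loose (0.45 kg), 120 mm in diameter, 36 mm high, wall 3 mm, floor 4 mm; origin at the centre of its underside.
- can: dark steel can 66 mm in diameter, 100 mm high, standing, loose; leave it alone; origin at the centre of its underside.
- socket: chromed wrench socket 30 mm in diameter, 50 mm high, standing on the bench, loose; leave it alone; origin at the centre of its underside.
- bearing: steel bearing ring 52 mm in diameter, 15 mm high, lying on the bench, loose; leave it alone.
- brush0_c (a point): carbon brush: near-black square bar 40 mm long (own x axis), 18 mm wide and 18 mm high, a long, good one, with a thin brass cap on one end; identical to the others in look but for its length. This point is its centre. It starts lying flat in the cassette, pointing along the cassette's sliding direction; may be absent.
- brush1_c (a point): carbon brush: near-black square bar 40 mm long (own x axis), 18 mm wide and 18 mm high, a long, good one, with a thin brass cap on one end; identical to the others in look but for its length. This point is its centre. It starts lying flat in the cassette, pointing along the cassette's sliding direction; may be absent.
- brush2_c (a point): carbon brush: near-black square bar 40 mm long (own x axis), 18 mm wide and 18 mm high, a long, good one, with a thin brass cap on one end; identical to the others in look but for its length. This point is its centre. It starts lying flat in the cassette, pointing along the cassette's sliding direction; may be absent.
- brush3_c (a point): carbon brush: near-black square bar 22 mm long (own x axis), 18 mm wide and 18 mm high, a short, worn one, with a thin brass cap on one end; identical to the others in look but for its length. This point is its centre. It starts lying flat in the cassette, pointing along the cassette's sliding direction; may be absent.
- brush4_c (a point): carbon brush: near-black square bar 22 mm long (own x axis), 18 mm wide and 18 mm high, a short, worn one, with a thin brass cap on one end; identical to the others in look but for its length. This point is its centre. It starts lying flat in the cassette, pointing along the cassette's sliding direction; may be absent.
- brush5_c (a point): carbon brush: near-black square bar 22 mm long (own x axis), 18 mm wide and 18 mm high, a short, worn one, with a thin brass cap on one end; identical to the others in look but for its length. This point is its centre. It starts lying flat in the cassette, pointing along the cassette's sliding direction; may be absent.

How it is judged:
By the outcome, as a careful person would: the job done as asked, in the order asked, and still so for the second after the job is handed in, with the robot touching nothing.
Of brush0, brush1, brush2, brush3, brush4, brush5 only 4 to 6 are there at a start; the rules pass over those that are not, and their reading is None.
At some moment in a run one of tray, tin may be knocked a few centimetres aside while the robot is not near it.
It also fails if it takes over 200 s, if anything falls off the work surface, if the arm or the gripper's body presses on something with over 40 N, if the wrist force passes 120 N, or if a joint passes its speed limit or range.

## Working session

There is one attempt and no reset: what is moved stays moved. The work goes in short steps, Python scripts to look and compute and a tool call to move; the robot and the scene stay as the last step left them, time stands still between calls to the robot, and variables do not carry over. Pictures are saved under pics/ and viewed, and the job is handed in when it is done.

Besides the shell and the picture viewer there is one more tool, called after ">>>" by a JSON object that holds its "name" and its "arguments", one argument or row to a line. arm_command: Moves the arm, as the interface text tells. Its arguments: {"type":"object","properties":{"motion":{"type":"array"}},"required":["motion"]}

```bash
mkdir -p pics; python3 - <<'E'
from bench import arm
import cv2,numpy as np
np.set_printoptions(precision=4,suppress=True)
o=arm.get_obs()
for k,v in o.items(): print(k,v)
print(arm.grip_depth)
for n in ["side","top","wrist"]:
    print(n,arm.get_calibration(n))
    im=arm.get_image(n); cv2.imwrite(f"pics/{n}0.png",im[:,:,::-1])
E
```

```text
t 0.0
joint_pos [ 1.1726  0.3536  1.6341 -0.      1.1552 -0.0024]
dq [-0.0005  0.0019 -0.0004  0.0034  0.0006 -0.0012]
effort [  0.0021 -60.5237 -34.2078   0.0004   0.0091  -0.    ]
ee_pos [0.2409 0.5765 0.404 ]
tool_rot [ 0.8323  0.5543 -0.0006  0.0004]
contact_force [-0.9021 -0.4076  0.2885]
torque [ 0.0332  0.0318 -0.0119]
gripper_width 0.08504904881936648
0.1547
side {'intrinsics': array([[517.6005,   0.    , 276.9692],
       [  0.    , 517.6005, 210.9325],
       [  0.    ,   0.    ,   1.    ]]), 'rvec': array([ 2.4309, -0.3016,  0.0938]), 'tvec': array([-0.5315,  0.1486,  0.9838])}
top {'intrinsics': array([[471.9693,   0.    , 275.0859],
       [  0.    , 471.9693, 209.3304],
       [  0.    ,   0.    ,   1.    ]]), 'rvec': array([ 2.1461, -2.1405,  0.1091]), 'tvec': array([0.0058, 0.5572, 0.9372])}
wrist {'intrinsics': array([[294.6087,   0.    , 276.9707],
       [  0.    , 294.6087, 211.5952],
       [  0.    ,   0.    ,   1.    ]]), 'hand_eye': array([[ 1.    ,  0.0007, -0.0001, -0.0008],
       [-0.0007,  0.9606,  0.2778, -0.0712],
       [ 0.0003, -0.2778,  0.9606,  0.0317],
       [ 0.    ,  0.    ,  0.    ,  1.    ]])}
```

View pics/side0.png

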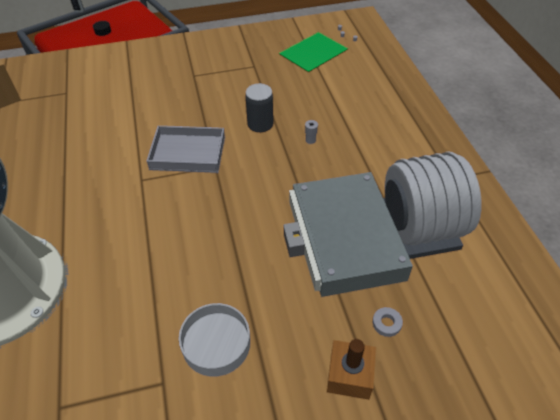

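View pics/top0.png

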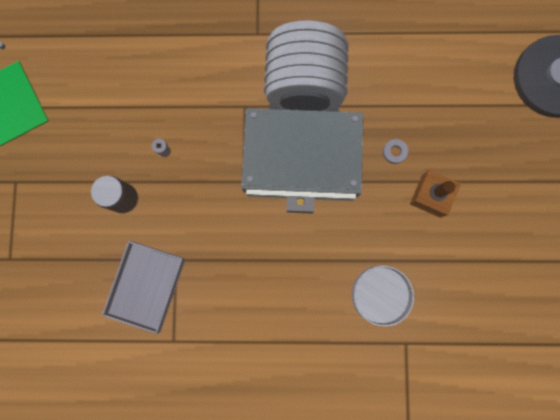

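View pics/wrist0.png

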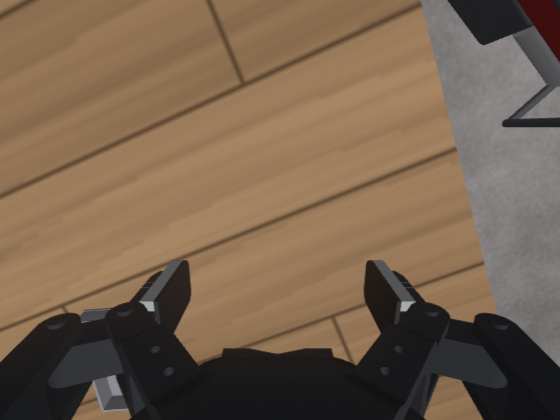

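The side and top views show everything. In the top view the stand is near (437,192), the well near (300,202), the tray near (145,287), the tin at (383,295), the can at (107,190), the socket at (160,147) and the bearing at (396,151).

```bash
cat > h.py <<'E'
from bench import arm
import cv2,numpy as np
from scipy.spatial.transform import Rotation as R
np.set_printoptions(precision=4,suppress=True)
def cam(n,obs=None):
    c=arm.get_calibration(n);K=c['intrinsics']
    if n=='wrist':
        o=obs or arm.get_obs()
        T=np.eye(4);T[:3,:3]=R.from_quat(o['tool_rot']).as_matrix();T[:3,3]=o['ee_pos']
        M=T@c['hand_eye'];return K,M[:3,:3],M[:3,3]
    Rm=R.from_rotvec(c['rvec']).as_matrix()
    return K,Rm.T,-Rm.T@c['tvec']
def plane(C,uv,z):
    K,Rc,t=C;uv=np.atleast_2d(np.array(uv,float))
    d=(Rc@np.linalg.inv(K)@np.c_[uv,np.ones(len(uv))].T).T
    return t+d*((z-t[2])/d[:,2])[:,None]
def proj(C,P):
    K,Rc,t=C;p=(np.atleast_2d(P)-t)@Rc@K.T
    return p[:,:2]/p[:,2:]
def tri(rays):
    A=0;b=0
    for (C,uv) in rays:
        K,Rc,t=C;d=Rc@np.linalg.inv(K)@np.array([uv[0],uv[1],1.]);d/=np.linalg.norm(d)
        P=np.eye(3)-np.outer(d,d);A=A+P;b=b+P@t
    return np.linalg.solve(A,b)
def shot(n,name,crop=None,s=1):
    o=arm.get_obs();C=cam(n,o);im=arm.get_image(n)[:,:,::-1].copy()
    cv2.imwrite('pics/raw_'+name+'.png',im)
    if crop:
        x0,y0,x1,y1=crop;im=im[y0:y1,x0:x1]
    if s!=1: im=cv2.resize(im,None,fx=s,fy=s,interpolation=cv2.INTER_CUBIC)
    cv2.imwrite('pics/'+name+'.png',im);return C
def tool_delta(pos=None,rot=None,grasp=False):
    pass
E
python3 - <<'E'
from h import *
C=cam('top');print(C[2], cam('side')[2])
for nm,uv,z in [('stand',(437,192),.05),('well',(300,202),.044),('tray',(145,287),.03),('tin',(383,296),.036),('can',(107,190),.1),('socket',(160,147),.05),('bearing',(396,151),.015),('handletop',(448,187),.116)]:
    print(nm,plane(C,uv,z))
im=cv2.imread('pics/top0.png')
a=cv2.resize(im[90:230,225:485],None,fx=3,fy=3,interpolation=cv2.INTER_CUBIC);cv2.imwrite('pics/topc.png',a)
im=cv2.imread('pics/side0.png')
a=cv2.resize(im[160:410,270:420],None,fx=2.4,fy=2.4,interpolation=cv2.INTER_CUBIC);cv2.imwrite('pics/sidec.png',a)
E
```

```text
[ 0.4335 -0.018   1.0003] [ 0.4012 -0.6302  0.8453]
stand [[ 0.591  -0.3204  0.05  ]]
well [[ 0.5713 -0.0438  0.044 ]]
tray [[0.3976 0.2729 0.03  ]]
tin [[ 0.3825 -0.2095  0.036 ]]
can [[0.5867 0.334  0.1   ]]
socket [[0.6858 0.2469 0.05  ]]
bearing [[ 0.6851 -0.2486  0.015 ]]
handletop [[ 0.5896 -0.3204  0.116 ]]
```

View pics/topc.png

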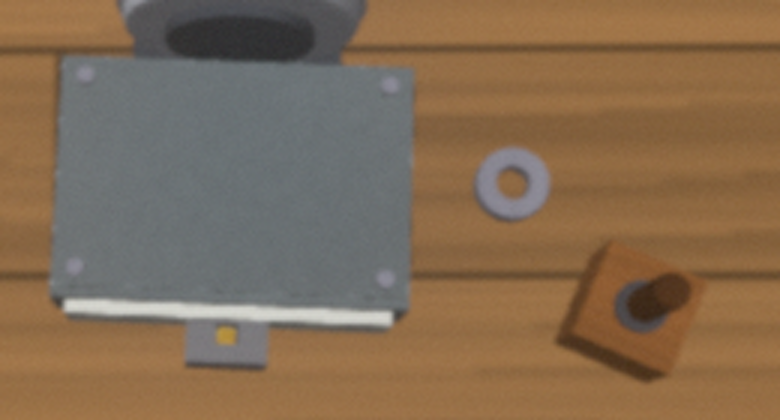

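View pics/sidec.png

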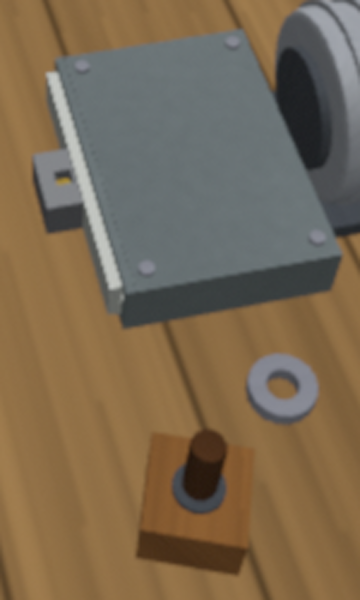

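```bash
python3 - <<'E'
from h import *
T=cam('top');S=cam('side')
f=lambda x,y:(225+x/3,90+y/3); g=lambda x,y:(270+x/2.4,160+y/2.4)
# box top corners top view: 
q=plane(T,[f(65,58),f(412,70),f(405,310),f(53,297)],.052);print(q)
for a,b in [(0,1),(3,2),(0,3),(1,2)]:
    d=q[b]-q[a];print(np.degrees(np.arctan2(d[1],d[0])),np.linalg.norm(d))
# brass mask
for n,C,crop in [('top',T,(280,190,320,215)),('side',S,(280,215,310,255))]:
    im=cv2.imread(f'pics/{n}0.png');x0,y0,x1,y1=crop
    c=im[y0:y1,x0:x1];h=cv2.cvtColor(c,cv2.COLOR_BGR2HSV)
    m=(h[...,0]>12)&(h[...,0]<32)&(h[...,1]>150)&(h[...,2]>90)
    ys,xs=np.nonzero(m);print(n,len(xs),xs.mean()+x0,ys.mean()+y0,plane(C,(xs.mean()+x0,ys.mean()+y0),.034))
# block corners top view
print('block',plane(T,[f(188,320),f(268,323),f(266,363),f(187,361)],.044))
print('blockside',plane(S,[g(34,155),g(66,151),g(45,196),g(80,196)],.044))
print('collar top',plane(T,[f(641,307)],.054),'side',plane(S,[g(199,488)],.054))
print('handle top',plane(T,[f(672,291)],.116),'side',plane(S,[g(209,446)],.116))
print('standtop corners',plane(T,[f(607,240),f(707,284),f(667,374),f(563,334)],.05))
print('stand side',plane(S,[g(153,436),g(254,448),g(241,545),g(142,530)],.05).round(4))
E
```

```text
[[ 0.7654  0.0671  0.052 ]
 [ 0.7557 -0.173   0.052 ]
 [ 0.588  -0.165   0.052 ]
 [ 0.5969  0.0733  0.052 ]]
-92.31688246630128 0.24026114169911425
-92.14695526835793 0.23848074447197862
177.9048600593393 0.16862069367065538
177.29792753191927 0.16791594291281722
top 15 299.8666666666667 201.46666666666667 [[ 0.5739 -0.0438  0.034 ]]
side 4 296.25 234.75 [[ 0.5769 -0.0409  0.034 ]]
block [[ 0.5823 -0.0186  0.044 ]
 [ 0.5803 -0.0731  0.044 ]
 [ 0.5528 -0.0716  0.044 ]
 [ 0.5541 -0.0179  0.044 ]]
blockside [[ 0.5583 -0.018   0.044 ]
 [ 0.5848 -0.0205  0.044 ]
 [ 0.5564 -0.0606  0.044 ]
 [ 0.5835 -0.0676  0.044 ]]
collar top [[ 0.5897 -0.3225  0.054 ]] side [[ 0.5923 -0.3258  0.054 ]]
handle top [[ 0.5896 -0.3222  0.116 ]] side [[ 0.5925 -0.3252  0.116 ]]
standtop corners [[ 0.6364 -0.3027  0.05  ]
 [ 0.6061 -0.3685  0.05  ]
 [ 0.5449 -0.3392  0.05  ]
 [ 0.5719 -0.271   0.05  ]]
stand side [[ 0.5751 -0.2812  0.05  ]
 [ 0.6391 -0.3065  0.05  ]
 [ 0.6068 -0.3675  0.05  ]
 [ 0.5477 -0.3424  0.05  ]]
```

```bash
cat >> h.py <<'E'
YAW=np.radians(-2.3)
def qdown(yaw):  # tool z down, tool x at yaw
    return np.array([[np.cos(yaw),np.sin(yaw),0],[np.sin(yaw),-np.cos(yaw),0],[0,0,-1.]])
def delta(pos,yaw=YAW):
    o=arm.get_obs();Rt=R.from_quat(o['tool_rot']).as_matrix()
    d=Rt.T@(np.array(pos)-o['ee_pos'])*1000
    rv=R.from_matrix(Rt.T@qdown(yaw)).as_rotvec()
    print('at',o['ee_pos'],'t',round(o['t'],2),'w',round(o['gripper_width'],4),'F',o['contact_force'],'delta',d.round(1),rv.round(4));return d,rv
E
python3 -c "
from h import *
delta((.591,-.323,.33))"
```

```text
at [0.2409 0.5765 0.4041] t 0.15 w 0.0856 F [-0.5755 -0.2496  1.0913] delta [-694.9  669.9   74.9] [0.0006 0.0009 1.2151]
```

>>> {"name": "arm_command", "arguments": {
  "motion": [85,-35,33,0,0,0,0.15,85,-70,67,0,0,0,0.3,85,-104,100,0,0,0,0.45,85,-139,134,0,0,0,0.6,85,-174,167,0,0,0,0.75,85,-209,201,0,0,0,0.9,85,-243,234,0,0,0,1.05,85,-278,268,0,0,0,1.2]
}}

```text
t: 0.95
ee_pos: [0.3812, 0.2151, 0.4047]
tool_rot: [1.0, -0.015, 0.0, -0.0]
contact_force: [1.8, 0.3, -0.3]
gripper_width: 0.0853
```

```bash
python3 -c "
from h import *
delta((.591,-.323,.33))"
```

```text
at [0.3812 0.2151 0.4047] t 0.95 w 0.0853 F [ 1.8129  0.3008 -0.3489] delta [226.2 531.4  74.7] [-0.0002 -0.0003  0.0094]
```

>>> {"name": "arm_command", "arguments": {
  "motion": [85,19,45,0,0,0,0.01,85,38,90,0,0,0,0.01,85,57,135,0,0,0,0.01,85,77,180,0,0,0,0.01,85,96,225,0,0,0,0.01,85,115,270,0,0,0,0.01,85,134,315,0,0,0,0.01,85,153,360,0,0,0,0.01]
}}

```text
t: 1.75
ee_pos: [0.5253, -0.149, 0.4046]
tool_rot: [1.0, -0.018, 0.0, -0.0]
contact_force: [1.6, 0.8, -0.1]
gripper_width: 0.0851
```

>>> {"name": "arm_command", "arguments": {
  "motion": [85,19,44,10,0,0,0,85,38,88,25,0,0,0,85,57,132,45,0,0,0,85,69,160,65,0,0,0,85,72,167,74,0,0,0,85,72,168,74,0,0,0]
}}

```text
t: 2.35
ee_pos: [0.5905, -0.3178, 0.3284]
tool_rot: [1.0, -0.018, -0.002, -0.001]
contact_force: [-0.1, 0.9, 0.1]
gripper_width: 0.0853
```

```bash
python3 -c "
from h import *
delta((.591,-.323,.33))
shot('wrist','w1')"
```

```text
at [ 0.5905 -0.3178  0.3284] t 2.35 w 0.0853 F [-0.1169  0.8527  0.1026] delta [ 0.6  5.1 -1.6] [-0.0017  0.0033  0.0037]
```

View pics/w1.png

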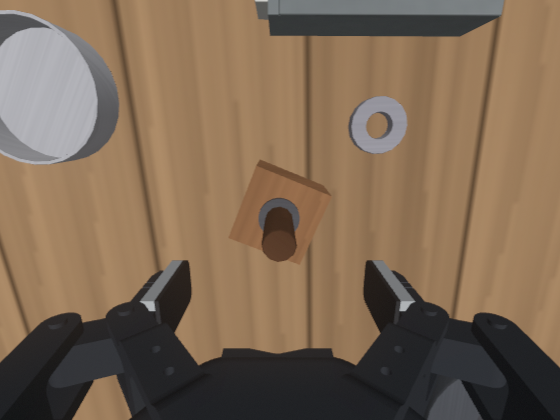

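The wrist view shows the handle top at about (279,247) and the collar at about (279,217), both centred between the fingers.

```bash
python3 -c "
from h import *
C=cam('wrist');print(plane(C,(279,247),.116),plane(C,(279,217),.054))
print('stand',plane(C,[(262,162),(330,196),(300,263),(230,238)],.05))
print(proj(C,[[.591,-.323,.116],[.591,-.323,.054]]))
delta((.591,-.323,.24))"
```

```text
[[ 0.5906 -0.3241  0.116 ]] [[ 0.5908 -0.3223  0.054 ]]
stand [[ 0.5782 -0.275   0.05  ]
 [ 0.6354 -0.3061  0.05  ]
 [ 0.6087 -0.3686  0.05  ]
 [ 0.546  -0.3419  0.05  ]]
[[279.5505 245.4974]
 [279.2255 217.7383]]
at [ 0.5906 -0.3171  0.3297] t 2.4 w 0.0849 F [0.0136 0.7867 0.4384] delta [ 0.8  6.  89.7] [-0.0012  0.0021  0.0045]
```

>>> {"name": "arm_command", "arguments": {
  "motion": [85,0.5,6,20,0,0,0,85,0.5,6,45,0,0,0,85,0.5,6,70,0,0,0,85,0.5,6,86,0,0,0,85,0.5,6,90,0,0,0,85,0.5,6,90,0,0,0]
}}

```text
t: 3.0
ee_pos: [0.5915, -0.3227, 0.2411]
tool_rot: [1.0, -0.017, -0.0, -0.0]
contact_force: [-0.3, -0.4, 0.1]
gripper_width: 0.085
```

```bash
python3 -c "
from h import *
delta((.591,-.323,.24))"
```

```text
at [ 0.5915 -0.3227  0.2411] t 3.0 w 0.085 F [-0.2985 -0.4029  0.0721] delta [-0.5  0.3  1.1] [-0.0001  0.      0.0058]
```

>>> {"name": "arm_command", "arguments": {
  "motion": [60,0,0,1,0,0,0,40,0,0,1,0,0,0,28,0,0,1,0,0,0,15,0,0,1,0,0,0,15,0,0,1,0,0,0,15,0,0,1,0,0,0,15,0,0,1,0,0,0]
}}

```text
t: 3.7
ee_pos: [0.5915, -0.3235, 0.2403]
tool_rot: [1.0, -0.018, 0.0, 0.0]
contact_force: [-1.1, 1.1, 5.6]
gripper_width: 0.0227
```

>>> {"name": "arm_command", "arguments": {
  "motion": [15,0,0,-10,0,0,0,15,0,0,-30,0,0,0,15,0,0,-55,0,0,0,15,0,0,-80,0,0,0,15,0,0,-90,0,0,0,15,0,0,-90,0,0,0]
}}

```text
t: 4.3
ee_pos: [0.5918, -0.3235, 0.3314]
tool_rot: [1.0, -0.017, 0.001, 0.001]
contact_force: [-0.6, 0.7, -1.2]
gripper_width: 0.0231
```

```bash
python3 -c "
from h import *
delta((.573,-.0445,.331))
shot('wrist','w2');shot('side','s2',(270,160,470,400),2.5);"
```

```text
at [ 0.5918 -0.3235  0.3314] t 4.3 w 0.0231 F [-0.5596  0.6804 -1.181 ] delta [ -28.5 -278.2   -0.1] [ 0.0013 -0.0026  0.0051]
```

View pics/w2.png

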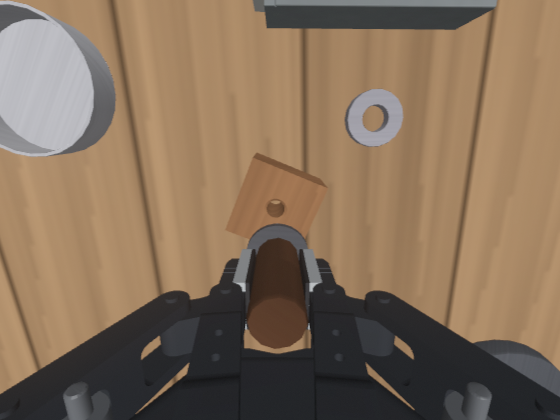

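View pics/s2.png

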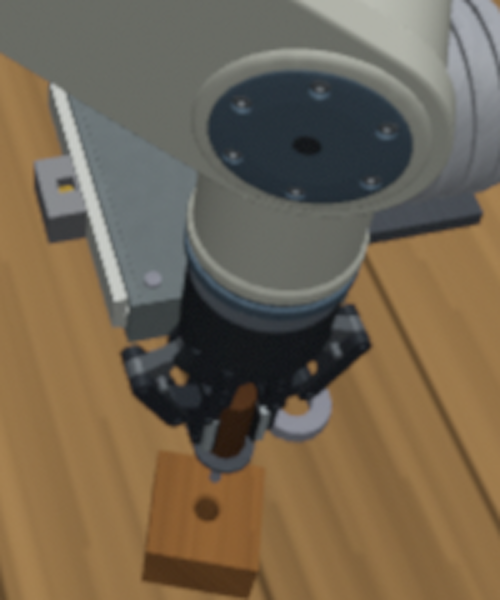

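>>> {"name": "arm_command", "arguments": {
  "motion": [15,-4,-35,0,0,0,0.005,15,-8,-80,0,0,0,0.005,15,-13,-125,0,0,0,0.005,15,-18,-170,0,0,0,0.005,15,-23,-215,0,0,0,0.005,15,-27,-255,0,0,0,0.005,15,-28.5,-278,0,0,0,0.005,15,-28.5,-278,0,0,0,0.005]
}}

```text
t: 5.2
ee_pos: [0.5719, -0.0417, 0.3282]
tool_rot: [1.0, -0.018, -0.001, -0.0]
contact_force: [-0.4, -0.5, -2.2]
gripper_width: 0.0233
```

```bash
python3 -c "
from h import *
delta((.573,-.0445,.331))
shot('wrist','w3');shot('side','s3',(240,160,400,300),4);"
```

```text
at [ 0.5719 -0.0417  0.3282] t 5.2 w 0.0233 F [-0.4162 -0.5464 -2.2156] delta [ 1.2  2.7 -2.8] [-0.0007  0.0028  0.0032]
```

View pics/w3.png

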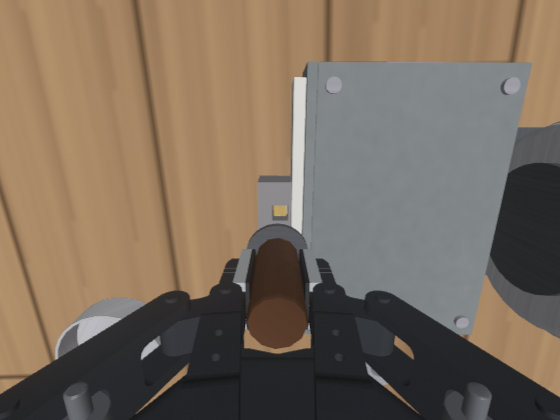

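View pics/s3.png

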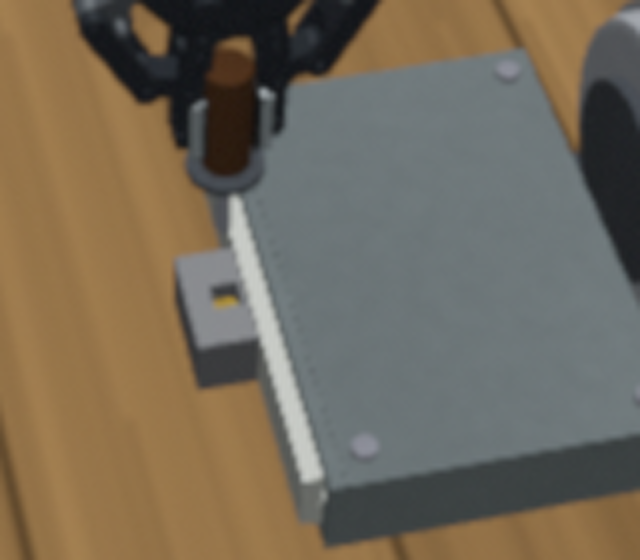

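```bash
python3 - <<'E'
from h import *
im=cv2.imread('pics/raw_w3.png')
cv2.imwrite('pics/w3c.png',cv2.resize(im[165:265,230:330],None,fx=6,fy=6,interpolation=cv2.INTER_CUBIC))
E
```

```text
(no output)
```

View pics/w3c.png

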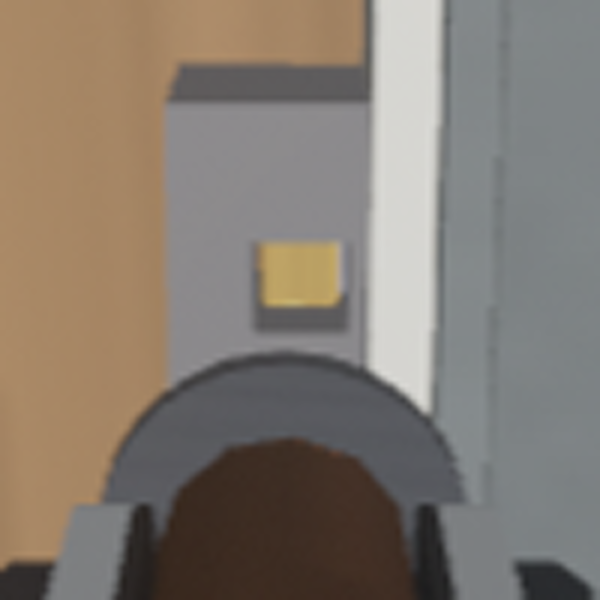

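```bash
python3 - <<'E'
from h import *
C=cam('wrist')
f=lambda x,y:(230+x/6,165+y/6)
S=cam('side');g=lambda x,y:(240+x/4,160+y/4)
print('well w',plane(C,f(300,285.5),.044),'side',plane(S,g(226,291),.044))
print('block front/back/left',plane(C,[f(167,102),f(166,350),f(368,102)],.044))
print('collar sides, z .099(center)',plane(C,[f(103,500),f(464,500)],.097))
# side collar: top face centre approx (226,160); underside/pin exit
print('collar side',plane(S,g(225,165),.099))
print('well predicted in side if wrist right',proj(S,[[.573,-.0445,.044]]))
delta((.573,-.0445,.331))
E
```

```text
well w [[ 0.5735 -0.0484  0.044 ]] side [[ 0.5765 -0.0436  0.044 ]]
block front/back/left [[ 0.5552 -0.02    0.044 ]
 [ 0.553  -0.0578  0.044 ]
 [ 0.5843 -0.0211  0.044 ]]
collar sides, z .099(center) [[ 0.5487 -0.0592  0.097 ]
 [ 0.5928 -0.0608  0.097 ]]
collar side [[ 0.5839 -0.011   0.099 ]]
well predicted in side if wrist right [[294.8963 233.4637]]
at [ 0.5723 -0.0442  0.3285] t 5.3 w 0.023 F [-0.083   0.5806 -0.8782] delta [ 0.7  0.3 -2.5] [0.0002 0.0019 0.0016]
```

```bash
python3 - <<'E'
from h import *
C=shot('wrist','w4')
o=arm.get_obs();print(o['ee_pos'],C[2])
im=cv2.imread('pics/raw_w4.png')
cv2.imwrite('pics/w4c.png',cv2.resize(im[165:265,230:330],None,fx=6,fy=6,interpolation=cv2.INTER_CUBIC))
C=cam('wrist');f=lambda x,y:(230+x/6,165+y/6)
print('collar edges',plane(C,[f(103,500),f(464,500),f(285,353)],.142))
S=cam('side');g=lambda x,y:(240+x/4,160+y/4)
print('collar side',plane(S,g(225,165),.142),plane(S,g(229,70),.204))
E
```

```text
[ 0.5724 -0.0449  0.3288] [0.5745 0.0261 0.2968]
collar edges [[ 0.5547 -0.0408  0.142 ]
 [ 0.5889 -0.0421  0.142 ]
 [ 0.5725 -0.0268  0.142 ]]
collar side [[ 0.5734 -0.0467  0.142 ]] [[ 0.5739 -0.047   0.204 ]]
```

View pics/w4c.png

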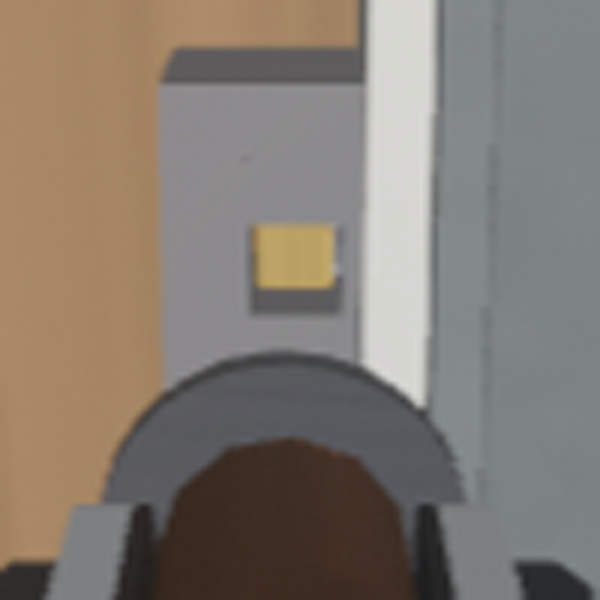

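```bash
python3 - <<'E'
from h import *
C=cam('wrist');f=lambda x,y:(230+x/6,165+y/6)
print('well',plane(C,f(296,269),.044),'block edges',plane(C,[f(160,84),f(162,340),f(362,84)],.044))
delta((.5733,-.0455,.29))
E
```

```text
well [[ 0.5732 -0.0466  0.044 ]] block edges [[ 0.5546 -0.0181  0.044 ]
 [ 0.5527 -0.057   0.044 ]
 [ 0.5838 -0.0192  0.044 ]]
at [ 0.5724 -0.0449  0.3288] t 5.35 w 0.0228 F [ 0.503   0.5118 -1.7787] delta [ 0.9  0.6 38.8] [0.0003 0.0014 0.0005]
```

>>> {"name": "arm_command", "arguments": {
  "motion": [15,0.8,1.1,10,0,0,0,15,0.8,1.1,22,0,0,0,15,0.8,1.1,34,0,0,0,15,0.8,1.1,43,0,0,0,15,0.8,1.1,46,0,0,0,15,0.8,1.1,46,0,0,0]
}}

```text
t: 5.95
ee_pos: [0.5732, -0.0457, 0.2829]
tool_rot: [1.0, -0.02, -0.001, -0.0]
contact_force: [-0.2, 0.7, -1.2]
gripper_width: 0.0227
```

```bash
python3 -c "
from h import *
delta((.5732,-.046,.263))
shot('side','s5',(240,160,400,300),4);shot('wrist','w5')"
```

```text
at [ 0.5732 -0.0457  0.2829] t 5.95 w 0.0227 F [-0.1552  0.737  -1.212 ] delta [ 0.   0.3 19.9] [-0.0001  0.0013 -0.    ]
```

View pics/s5.png

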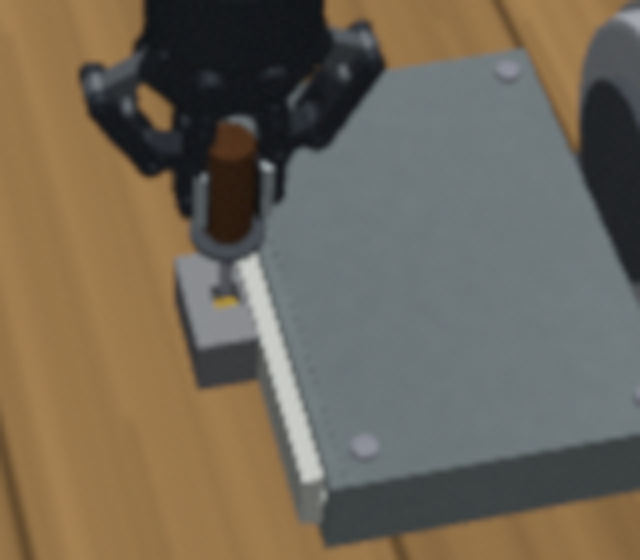

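In the side view the pin tip, at about crop (226,292), is right over the well. I'll lower it in.

>>> {"name": "arm_command", "arguments": {
  "motion": [15,0,0.3,3,0,0,0,15,0,0.3,7,0,0,0,15,0,0.3,11,0,0,0,15,0,0.3,12,0,0,0]
}}

```text
t: 6.45
ee_pos: [0.5732, -0.0458, 0.2711]
tool_rot: [1.0, -0.02, -0.0, -0.0]
contact_force: [-0.2, -0.2, -1.0]
gripper_width: 0.0228
```

>>> {"name": "arm_command", "arguments": {
  "motion": [15,0,0,2,0,0,0,15,0,0,5,0,0,0,15,0,0,7,0,0,0,15,0,0,8,0,0,0,15,0,0,8,0,0,0]
}}

```text
t: 6.95
ee_pos: [0.5734, -0.0459, 0.2638]
tool_rot: [1.0, -0.02, 0.0, 0.0]
contact_force: [-1.4, 0.2, 2.4]
gripper_width: 0.0228
```

>>> {"name": "arm_command", "arguments": {
  "motion": [15,0,0,1.2,0,0,0,15,-3,0,1.2,0,0,0,15,-6,0,1.2,0,0,0,15,-10,0,1.2,0,0,0,15,-15,0,1.2,0,0,0,15,-20,0,1.2,0,0,0]
}}

```text
t: 7.55
ee_pos: [0.553, -0.0451, 0.2626]
tool_rot: [1.0, -0.02, 0.0, 0.0]
contact_force: [2.8, 0.9, 4.1]
gripper_width: 0.0227
```

```bash
python3 -c "
from h import *
delta((.5732,-.046,.263))
shot('side','s6',(220,160,380,300),4)"
```

```text
at [ 0.553  -0.0451  0.2626] t 7.55 w 0.0227 F [2.8376 0.8648 4.1226] delta [20.2  0.1 -0.4] [ 0.     -0.0005  0.0002]
```

View pics/s6.png

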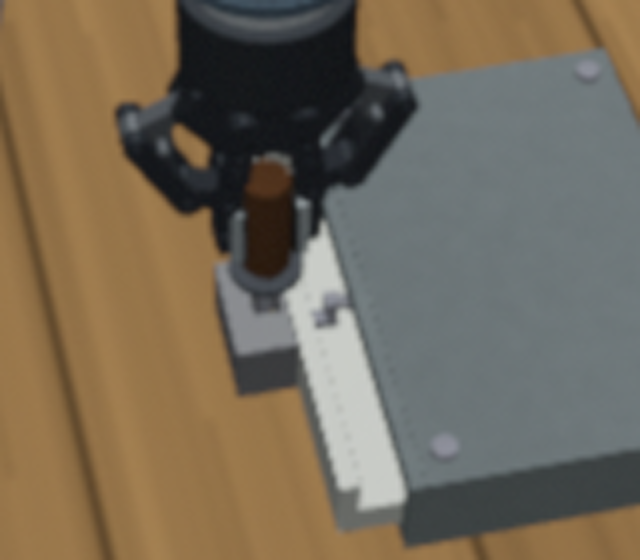

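The view shows the cassette sliding out with the pin in the well. I'll carry on to the end stop.

>>> {"name": "arm_command", "arguments": {
  "motion": [15,-7,0,0,0,0,0,15,-15,0,0,0,0,0,15,-24,0,0,0,0,0,15,-33,0,0,0,0,0,15,-42,0,0,0,0,0,15,-51,0,0,0,0,0,15,-60,0,0,0,0,0,15,-65,0,0,0,0,0]
}}

```text
t: 8.4
ee_pos: [0.4873, -0.0425, 0.2624]
tool_rot: [1.0, -0.02, -0.0, -0.0]
contact_force: [2.4, 1.4, 3.3]
gripper_width: 0.0225
```

>>> {"name": "arm_command", "arguments": {
  "motion": [15,-7,0,0,0,0,0,15,-14,0,0,0,0,0,15,-21,0,0,0,0,0,15,-27,0,0,0,0,0,15,-32,0,0,0,0,0,15,-35,0,0,0,0,0,15,-37,0,0,0,0,0,15,-37,0,0,0,0,0]
}}

```text
t: 9.2
ee_pos: [0.4515, -0.0411, 0.2626]
tool_rot: [1.0, -0.02, 0.0, 0.0]
contact_force: [1.9, -0.3, 3.4]
gripper_width: 0.0228
```

>>> {"name": "arm_command", "arguments": {
  "motion": [15,-1,0,0,0,0,0,15,-2,0,0,0,0,0,15,-3,0,0,0,0,0,15,-3,0,0,0,0,0]
}}

```text
t: 9.6
ee_pos: [0.4491, -0.041, 0.2627]
tool_rot: [1.0, -0.02, 0.001, 0.0]
contact_force: [5.7, -0.5, 1.1]
gripper_width: 0.0227
```

>>> {"name": "arm_command", "arguments": {
  "motion": [15,-0.8,0,0,0,0,0,15,-1.5,0,0,0,0,0,15,-1.5,0,0,0,0,0]
}}

```text
t: 9.9
ee_pos: [0.4484, -0.0409, 0.2629]
tool_rot: [1.0, -0.02, 0.002, 0.0]
contact_force: [9.0, 0.5, -1.0]
gripper_width: 0.0227
```

>>> {"name": "arm_command", "arguments": {
  "motion": [15,2,0,0,0,0,0,15,4.5,0,0,0,0,0,15,4.5,0,-5,0,0,0,15,4.5,0,-15,0,0,0,15,4.5,0,-35,0,0,0,15,4.5,0,-60,0,0,0,15,4.5,0,-78,0,0,0,15,4.5,0,-78,0,0,0]
}}

```text
t: 10.7
ee_pos: [0.4517, -0.041, 0.3427]
tool_rot: [1.0, -0.02, 0.001, 0.0]
contact_force: [0.5, -0.0, -1.9]
gripper_width: 0.0226
```

```bash
python3 -c "
from h import *
C=shot('wrist','w7')
delta((.591,-.323,.34))
shot('side','s7');shot('top','t7')"
```

```text
at [ 0.4513 -0.041   0.3413] t 10.75 w 0.0225 F [-0.3631 -0.317  -1.2762] delta [150.9 276.2   1.5] [ 0.0001 -0.0013  0.0002]
```

View pics/w7.png

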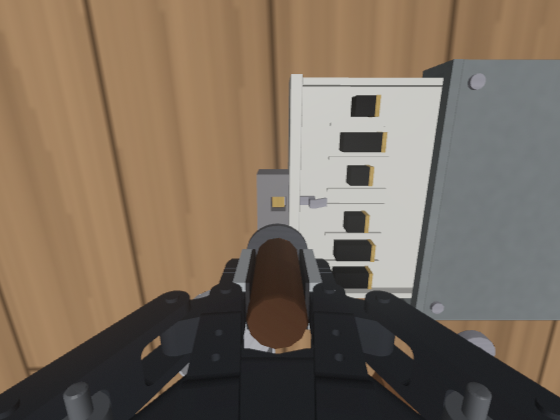

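View pics/s7.png

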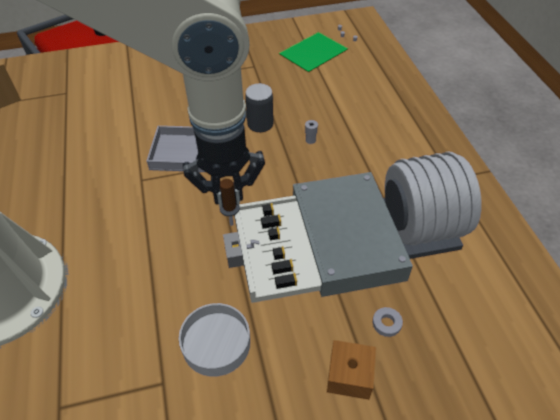

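>>> {"name": "arm_command", "arguments": {
  "motion": [15,20,37,0,0,0,0,15,41,75,0,0,0,0,15,62,113,0,0,0,0,15,83,152,0,0,0,0,15,104,190,0,0,0,0,15,125,228,0,0,0,0,15,143,262,0,0,0,0,15,151,276,0,0,0,0]
}}

```text
t: 11.65
ee_pos: [0.5918, -0.3257, 0.3382]
tool_rot: [1.0, -0.021, -0.001, -0.0]
contact_force: [0.9, 1.0, -1.2]
gripper_width: 0.0229
```

>>> {"name": "arm_command", "arguments": {
  "motion": [15,0,0,0,0,0,0,15,0,0,0,0,0,0]
}}

```text
t: 11.85
ee_pos: [0.5906, -0.3225, 0.3386]
tool_rot: [1.0, -0.02, -0.002, -0.001]
contact_force: [-0.1, 0.5, -1.7]
gripper_width: 0.0227
```

```bash
python3 -c "
from h import *
delta((.5915,-.3233,.30))
C=shot('wrist','w8')
shot('side','s8',(270,240,430,400),4)"
```

```text
at [ 0.5906 -0.3225  0.3386] t 11.85 w 0.0227 F [-0.0674  0.5023 -1.7453] delta [ 1.   0.9 38.6] [-0.0018  0.0031 -0.0004]
```

View pics/w8.png

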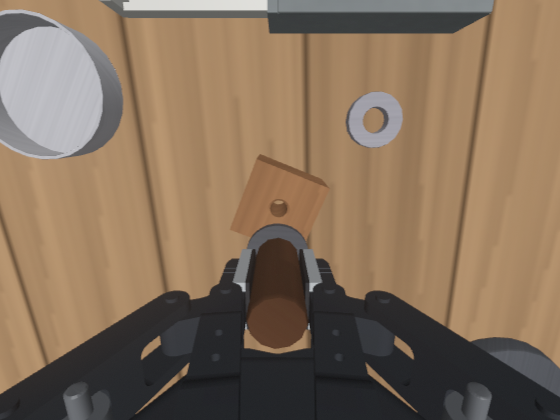

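View pics/s8.png

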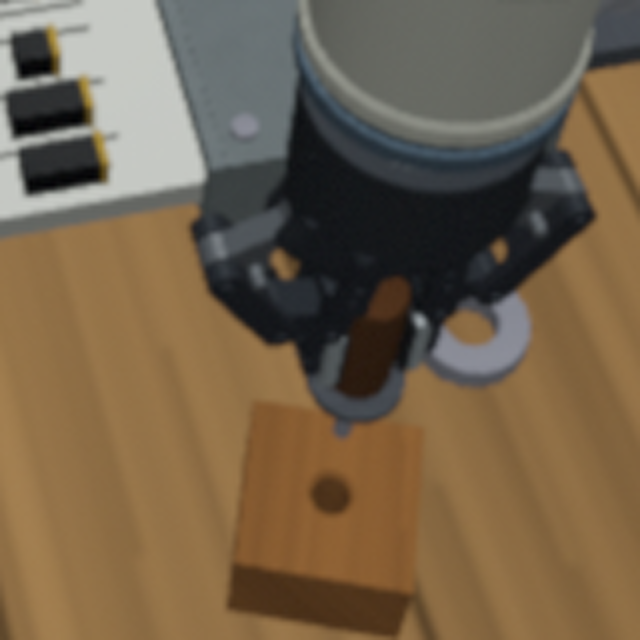

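```bash
python3 -c "
from h import *
C=cam('wrist');S=cam('side')
print(plane(C,(279,207.5),.05),plane(S,(270+331/4,240+493/4),.05))
delta((.5915,-.3233,.30))
"
```

```text
[[ 0.5911 -0.3222  0.05  ]] [[ 0.5931 -0.3241  0.05  ]]
at [ 0.5907 -0.3217  0.3395] t 11.95 w 0.0231 F [ 0.5129 -0.0639 -0.3847] delta [ 0.9  1.6 39.5] [-0.0012  0.002   0.0006]
```

Lower in: tip to 62 mm, then in to the rest height (TCP about 0.2403).

>>> {"name": "arm_command", "arguments": {
  "motion": [15,0.7,1.2,10,0,0,0,15,0.7,1.2,25,0,0,0,15,0.7,1.2,40,0,0,0,15,0.7,1.2,50,0,0,0,15,0.7,1.2,58,0,0,0,15,0.7,1.2,63,0,0,0,15,0.7,1.2,63,0,0,0]
}}

```text
t: 12.65
ee_pos: [0.5918, -0.324, 0.2766]
tool_rot: [1.0, -0.02, -0.001, -0.0]
contact_force: [0.4, -0.0, -1.1]
gripper_width: 0.0226
```

>>> {"name": "arm_command", "arguments": {
  "motion": [15,0,0,10,0,0,0,15,0,0,20,0,0,0,15,0,0,29,0,0,0,15,0,0,33,0,0,0,15,0,0,34,0,0,0,15,0,0,34,0,0,0]
}}

```text
t: 13.25
ee_pos: [0.592, -0.3241, 0.2434]
tool_rot: [1.0, -0.02, -0.0, -0.0]
contact_force: [-0.1, 0.7, -0.6]
gripper_width: 0.0226
```

>>> {"name": "arm_command", "arguments": {
  "motion": [15,0,0,1.5,0,0,0,15,0,0,3,0,0,0,15,0,0,3,0,0,0]
}}

```text
t: 13.55
ee_pos: [0.5919, -0.3241, 0.2405]
tool_rot: [1.0, -0.02, 0.0, 0.0]
contact_force: [0.1, 0.0, -0.7]
gripper_width: 0.0225
```

>>> {"name": "arm_command", "arguments": {
  "motion": [15,0,0,1,0,0,0,15,0,0,1,0,0,0]
}}

```text
t: 13.75
ee_pos: [0.592, -0.3241, 0.2404]
tool_rot: [1.0, -0.02, 0.0, 0.0]
contact_force: [-1.2, 1.2, 5.3]
gripper_width: 0.0228
```

>>> {"name": "arm_command", "arguments": {
  "motion": [28,0,0,0,0,0,0,45,0,0,0,0,0,0,70,0,0,0,0,0,0,85,0,0,0,0,0,0,85,0,0,-20,0,0,0,85,0,0,-50,0,0,0,85,0,0,-85,0,0,0,85,0,0,-100,0,0,0]
}}

```text
t: 14.55
ee_pos: [0.5927, -0.3245, 0.3428]
tool_rot: [1.0, -0.02, 0.002, 0.001]
contact_force: [0.1, -0.4, 0.6]
gripper_width: 0.0848
```

```bash
python3 -c "
from h import *
delta((.45,-.05,.34))
shot('wrist','w9')
shot('side','s9',(210,160,410,400),2.5)"
```

```text
at [ 0.5927 -0.3245  0.3428] t 14.55 w 0.0848 F [ 0.1193 -0.4361  0.6429] delta [-153.6 -268.5    1.7] [ 0.0019 -0.0037  0.0002]
```

View pics/s9.png

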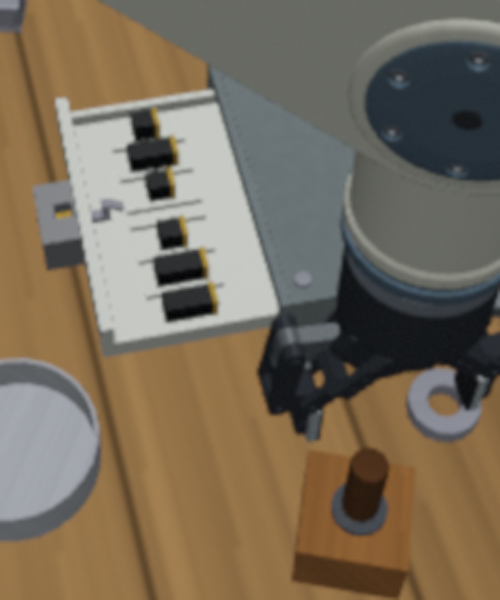

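View pics/w9.png

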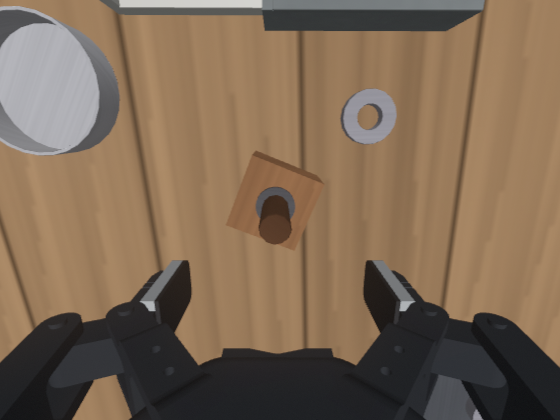

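The pin tool is upright in the stand, with its collar resting on the top. Next I'll measure the brushes from above.

>>> {"name": "arm_command", "arguments": {
  "motion": [85,-8,-35,-4,0,0,0,85,-17,-80,-10,0,0,0,85,-26,-125,-16,0,0,0,85,-35,-170,-22,0,0,0,85,-44,-215,-28,0,0,0,85,-52,-250,-28,0,0,0,85,-52,-268,-28,0,0,0,85,-52,-268,-28,0,0,0]
}}

```text
t: 15.45
ee_pos: [0.55, -0.0521, 0.3659]
tool_rot: [1.0, -0.019, -0.001, -0.0]
contact_force: [-0.1, 0.4, 0.4]
gripper_width: 0.0853
```

>>> {"name": "arm_command", "arguments": {
  "motion": [85,0,0,0,0,0,0,85,0,0,0,0,0,0,85,0,0,0,0,0,0]
}}

```text
t: 15.75
ee_pos: [0.5507, -0.0552, 0.367]
tool_rot: [1.0, -0.021, -0.0, 0.0]
contact_force: [-0.4, 0.6, 0.3]
gripper_width: 0.0851
```

```bash
python3 -c "
from h import *
o=arm.get_obs();print(o['ee_pos'],o['dq'])
shot('wrist','w10');shot('top','t10');shot('side','s10')"
```

```text
[ 0.5507 -0.0552  0.367 ] [ 0.0004 -0.0038 -0.0019  0.0028 -0.0002  0.0024]
```

View pics/w10.png

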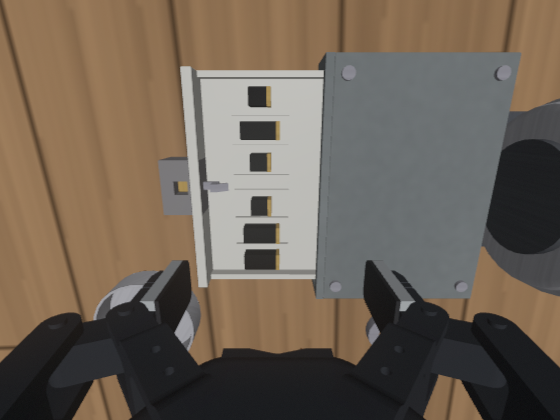

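View pics/t10.png

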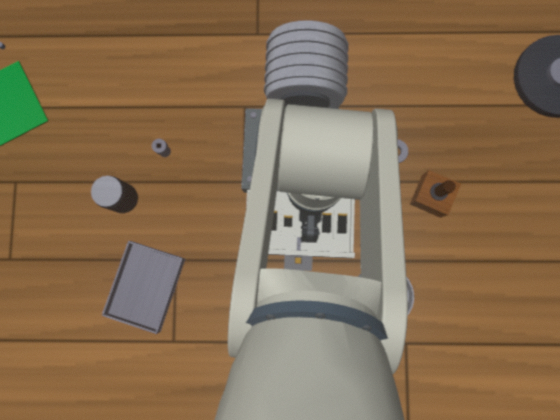

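View pics/s10.png

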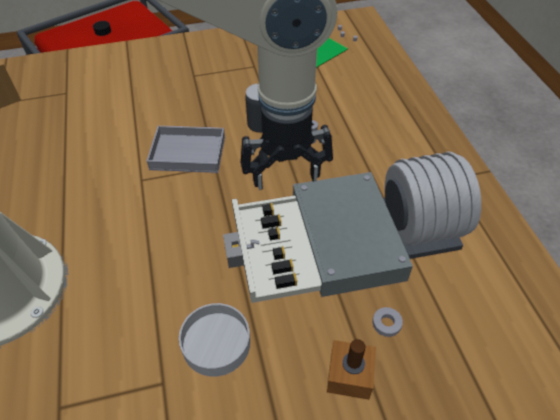

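Six brushes are in view. In wrist image rows from the top (the +y side) they run short (97), long (130), short (162), short (206), long (234), long (259).

```bash
python3 - <<'E'
from h import *
C=cam('wrist');im=cv2.imread('pics/raw_w10.png')
x0,y0,x1,y1=230,80,300,272
h=cv2.cvtColor(im[y0:y1,x0:x1],cv2.COLOR_BGR2HSV)
m=((h[...,2]<60)|((h[...,1]>110)&(h[...,2]<230))).astype(np.uint8)
m=cv2.morphologyEx(m,cv2.MORPH_OPEN,np.ones((5,5)))
n,l,s,c=cv2.connectedComponentsWithStats(m)
u=np.array([np.cos(YAW),np.sin(YAW)]);v=np.array([-u[1],u[0]])
for i in range(1,n):
    x,y,w,hh,a=s[i]
    P=plane(C,[(x+x0,y+y0),(x+w+x0,y+y0),(x+x0,y+hh+y0),(x+w+x0,y+hh+y0)],.032)
    print(s[i]+[x0,y0,0,0,0],'len',np.linalg.norm(P[1]-P[0]).round(4),'wid',np.linalg.norm(P[2]-P[0]).round(4),'c',P.mean(0)[:2], 'uv',u@P.mean(0)[:2],v@P.mean(0)[:2])
P=plane(C,[(177,186)],.042);print('button',P)
# tray / tin from top image t0
E
```

```text
[249  87  21  20 415] len 0.0201 wid 0.0181 c [0.5369 0.0427] uv 0.5347211607438643 0.0642373335872542
[241 122  34  18 611] len 0.0335 wid 0.0173 c [0.5336 0.0112] uv 0.5326968414552102 0.032619728457671825
[250 154  16  17 262] len 0.0163 wid 0.0173 c [ 0.5318 -0.0198] uv 0.532131106870481 0.0015126745300009885
[252 197  15  18 269] len 0.0159 wid 0.0199 c [ 0.5307 -0.066 ] uv 0.5328913923650607 -0.044629139287964796
[244 224  31  19 563] len 0.0337 wid 0.0222 c [ 0.5289 -0.0972] uv 0.5323643756092971 -0.07589489924044274
[245 250  30  19 566] len 0.0335 wid 0.0234 c [ 0.5277 -0.1284] uv 0.5324035550021634 -0.10708418945589994
button [[ 0.4491 -0.0389  0.042 ]]
```

```bash
cat >> h.py <<'E'
def findgrey(n,C,im,z,near=None,amin=600):
    h=cv2.cvtColor(im,cv2.COLOR_BGR2HSV);m=((h[...,1]<70)&(h[...,2]>60)).astype(np.uint8)
    m=cv2.morphologyEx(m,cv2.MORPH_OPEN,np.ones((3,3)))
    cs,_=cv2.findContours(m,cv2.RETR_EXTERNAL,cv2.CHAIN_APPROX_NONE)
    for c in cs:
        if cv2.contourArea(c)<amin: continue
        p=plane(C,c[:,0,:],z)[:,:2].astype(np.float32)
        (cx,cy),(w,hh),a=cv2.minAreaRect(p*1000)
        if 90<w<190 and 90<hh<190: print(n,'px',c[:,0].mean(0).round(0),'c',round(cx),round(cy),'size',round(w),round(hh),'ang',round(a))
E
python3 - <<'E'
from h import *
T=cam('top');S=cam('side')
for i in ('top0','raw_t10'): findgrey(i,T,cv2.imread(f'pics/{i}.png'),.018)
for i in ('side0','raw_s7','raw_s10'): findgrey(i,S,cv2.imread(f'pics/{i}.png'),.018)
delta((.537,.042,.23))
E
```

```text
top0 px [383. 295.] c 383 -212 size 124 123 ang 89
top0 px [143. 287.] c 398 281 size 129 163 ang 73
raw_t10 px [143. 287.] c 398 280 size 128 163 ang 73
side0 px [215. 339.] c 383 -208 size 134 124 ang 76
side0 px [186. 149.] c 399 279 size 151 169 ang 72
raw_s7 px [215. 339.] c 383 -208 size 135 122 ang 78
raw_s7 px [173. 148.] c 372 288 size 148 115 ang 75
raw_s10 px [215. 339.] c 383 -208 size 134 124 ang 76
raw_s10 px [186. 149.] c 399 279 size 151 169 ang 73
at [ 0.5508 -0.0549  0.3673] t 15.9 w 0.0849 F [-0.2097 -0.143   0.5208] delta [-17.7 -96.3 137.3] [ 0.0001  0.0002 -0.0009]
```

>>> {"name": "arm_command", "arguments": {
  "motion": [50,-5,-30,20,0,0,0,46,-10,-65,50,0,0,0,46,-16,-90,85,0,0,0,46,-17,-97,120,0,0,0,46,-17,-98,137,0,0,0,46,-17,-98,137,0,0,0]
}}

```text
t: 16.5
ee_pos: [0.5366, 0.0445, 0.2281]
tool_rot: [1.0, -0.02, -0.002, 0.0]
contact_force: [0.2, 0.1, 0.2]
gripper_width: 0.046
```

```bash
python3 -c "
from h import *
delta((.5377,.0435,.19))
shot('wrist','w11');shot('side','s11',(220,140,380,300),4)"
```

```text
at [0.5366 0.0445 0.2281] t 16.5 w 0.046 F [0.22   0.141  0.1908] delta [ 1.3  0.9 38.1] [0.0006 0.0046 0.0005]
```

View pics/w11.png

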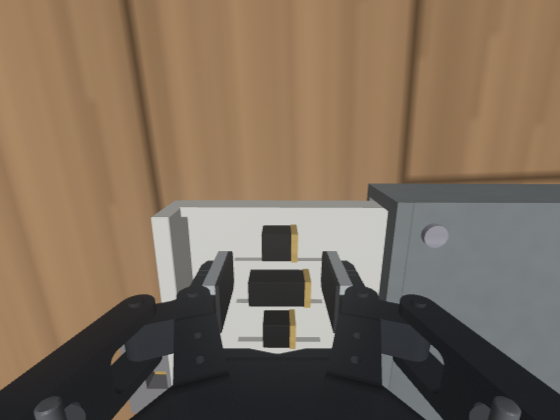

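View pics/s11.png

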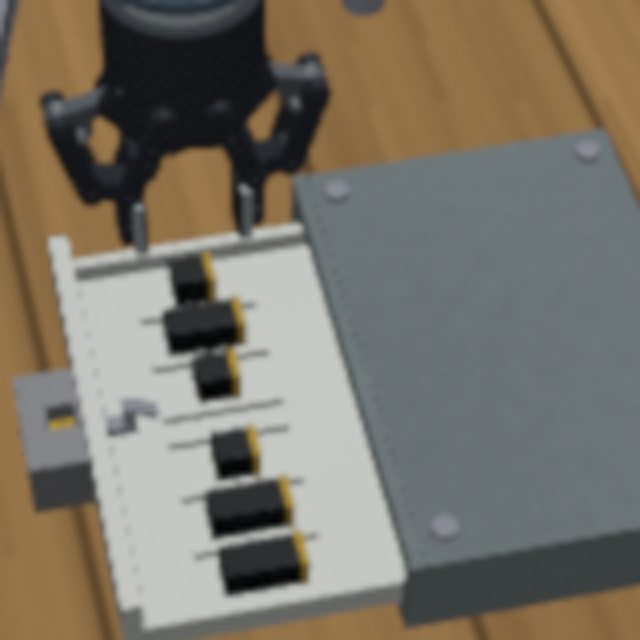

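>>> {"name": "arm_command", "arguments": {
  "motion": [46,0.5,0.6,8,0,0,0,46,0.5,0.6,20,0,0,0,46,0.5,0.6,29,0,0,0,46,0.5,0.6,33,0,0,0,46,0.5,0.6,36,0,0,0,46,0.5,0.6,36,0,0,0]
}}

```text
t: 17.2
ee_pos: [0.538, 0.0438, 0.194]
tool_rot: [1.0, -0.02, -0.0, 0.0]
contact_force: [0.2, 0.1, -0.3]
gripper_width: 0.0459
```

```bash
python3 -c "
from h import *
delta((.5377,.0435,.19))
shot('wrist','w12');shot('side','s12',(220,140,380,300),4)"
```

```text
at [0.538  0.0438 0.194 ] t 17.2 w 0.0459 F [ 0.23   0.117 -0.288] delta [-0.3  0.3  4. ] [0.0001 0.0008 0.0001]
```

View pics/s12.png

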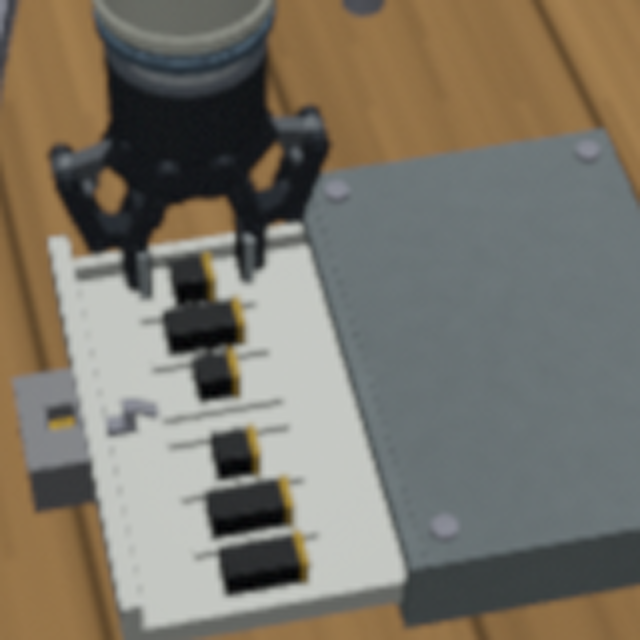

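View pics/w12.png

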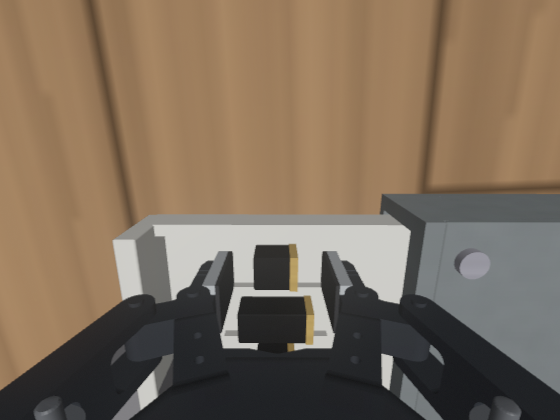

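```bash
python3 -c "
from h import *
C=cam('wrist');o=arm.get_obs()
for z in (.155,.168): print(z,proj(C,[o['ee_pos']-[0,0,z]]))
print('brush top',proj(C,[[.5377,.0435,.032]]),plane(C,(275,263),.032))
print(plane(C,[(254,247),(254,290),(298,245),(240,298),(240,342),(313,298)],.032))
"
```

```text
0.155 [[278.2152 282.2305]]
0.168 [[278.1551 269.2656]]
brush top [[277.1499 274.9939]] [[0.5369 0.05   0.032 ]]
[[0.5272 0.0588 0.032 ]
 [0.5258 0.0356 0.032 ]
 [0.5483 0.059  0.032 ]
 [0.5184 0.0313 0.032 ]
 [0.5164 0.0048 0.032 ]
 [0.5553 0.0299 0.032 ]]
```

>>> {"name": "arm_command", "arguments": {
  "motion": [46,0,-0.3,3,0,0,0,30,0,-0.3,3,0,0,0,20,0,-0.3,3,0,0,0,12,0,-0.3,3,0,0,0,12,0,-0.3,3,0,0,0,12,0,-0.3,3,0,0,0]
}}

```text
t: 17.9
ee_pos: [0.5382, 0.0441, 0.1917]
tool_rot: [1.0, -0.02, 0.0, -0.0]
contact_force: [-1.5, 0.8, 5.6]
gripper_width: 0.0204
```

>>> {"name": "arm_command", "arguments": {
  "motion": [12,0,0,-10,0,0,0,12,0,0,-30,0,0,0,12,0,0,-55,0,0,0,12,-10,20,-70,0,0,0,12,-28,56,-75,0,0,0,12,-48,96,-75,0,0,0,12,-68,136,-75,0,0,0,12,-88,176,-75,0,0,0]
}}

```text
t: 18.7
ee_pos: [0.4423, -0.1294, 0.2672]
tool_rot: [1.0, -0.02, 0.001, 0.0]
contact_force: [-0.1, -0.1, -1.2]
gripper_width: 0.0206
```

```bash
python3 -c "
from h import *
delta((.383,-.238,.26))
"
```

```text
at [ 0.4423 -0.1294  0.2672] t 18.7 w 0.0206 F [-0.0595 -0.0787 -1.1572] delta [-55.  110.8   7.1] [ 0.0004 -0.0011  0.0008]
```

>>> {"name": "arm_command", "arguments": {
  "motion": [12,-16,32,0,0,0,0,12,-34,68,0,0,0,0,12,-50,100,0,0,0,0,12,-55,111,7,0,0,0,12,-55,111,7,0,0,0]
}}

```text
t: 19.2
ee_pos: [0.383, -0.2379, 0.2592]
tool_rot: [1.0, -0.021, -0.0, -0.0]
contact_force: [-0.2, 0.1, -0.9]
gripper_width: 0.0204
```

```bash
python3 -c "
from h import *
d=delta((.383,-.238,.184))
shot('wrist','w13');shot('side','s13')
findgrey('s',cam('side'),cv2.imread('pics/raw_s13.png'),.018)
"
```

```text
at [ 0.383  -0.2379  0.2592] t 19.2 w 0.0204 F [-0.1592  0.1048 -0.8812] delta [-0.   0.1 75.2] [-0.0002  0.0003 -0.0027]
s px [215. 344.] c 384 -229 size 97 123 ang 89
```

View pics/w13.png

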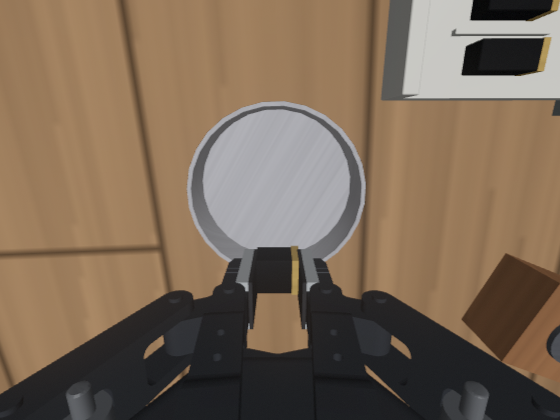

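View pics/s13.png

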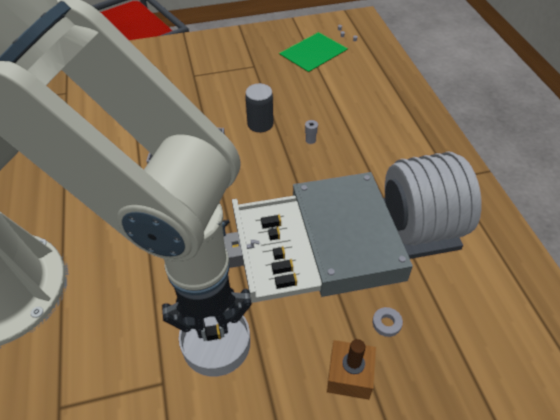

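```bash
python3 -c "
from h import *
C=cam('wrist')
print(plane(C,[(188,185),(365,185),(276,103)],.036))
print(proj(C,[[.383,-.238,.013],[.383,-.265,.036]]))
"
```

```text
[[ 0.3257 -0.2013  0.036 ]
 [ 0.4425 -0.2059  0.036 ]
 [ 0.3859 -0.1527  0.036 ]]
[[276.9052 223.3762]
 [278.3408 269.1724]]
```

>>> {"name": "arm_command", "arguments": {
  "motion": [12,1,-2,15,0,0,0,12,1,-2,35,0,0,0,12,1,-2,55,0,0,0,12,1,-2,68,0,0,0,12,1,-2,73,0,0,0,12,1,-2,73,0,0,0]
}}

```text
t: 19.9
ee_pos: [0.3852, -0.2341, 0.1861]
tool_rot: [1.0, -0.019, -0.001, -0.0]
contact_force: [-0.8, 0.2, -0.1]
gripper_width: 0.0201
```

>>> {"name": "arm_command", "arguments": {
  "motion": [25,0,0,0,0,0,0,32,0,0,0,0,0,0,34,0,0,0,0,0,0,34,0,0,-15,0,0,0,34,0,0,-40,0,0,0,34,0,0,-70,0,0,0,50,0,0,-85,0,0,0,50,0,0,-85,0,0,0]
}}

```text
t: 20.7
ee_pos: [0.3856, -0.2355, 0.2739]
tool_rot: [1.0, -0.02, 0.002, 0.001]
contact_force: [-0.1, -0.2, 0.0]
gripper_width: 0.0499
```

```bash
python3 -c "
from h import *
d=delta((.5351,-.020,.235))
shot('wrist','w14')
"
```

```text
at [ 0.3856 -0.2355  0.2739] t 20.7 w 0.0499 F [-0.0632 -0.2417  0.0343] delta [ 140.6 -221.5   38.9] [ 0.0024 -0.0042 -0.0001]
```

View pics/w14.png

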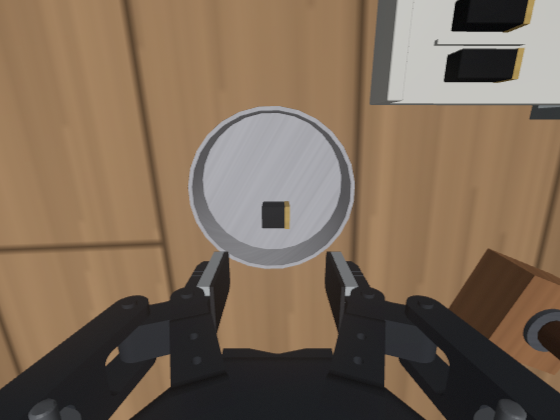

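The short brush lies in the tin. The next is the short brush at place 3.

>>> {"name": "arm_command", "arguments": {
  "motion": [50,20,-32,0,0,0,0,48,42,-67,0,0,0,0,46,66,-104,0,0,0,0,46,90,-142,0,0,0,0,46,113,-179,0,0,0,0,46,133,-210,0,0,0,0,46,140,-221,20,0,0,0,46,140,-221,39,0,0,0]
}}

```text
t: 21.55
ee_pos: [0.5346, -0.018, 0.2312]
tool_rot: [1.0, -0.019, 0.0, -0.0]
contact_force: [-0.5, -0.4, -0.6]
gripper_width: 0.0459
```

>>> {"name": "arm_command", "arguments": {
  "motion": [46,0,0,0,0,0,0,46,0,0,0,0,0,0]
}}

```text
t: 21.75
ee_pos: [0.533, -0.0199, 0.2317]
tool_rot: [1.0, -0.02, -0.001, -0.0]
contact_force: [-0.8, -0.5, 1.0]
gripper_width: 0.0462
```

```bash
python3 -c "
from h import *
d=delta((.5351,-.020,.191))
C=shot('wrist','w15')
"
```

```text
at [ 0.533  -0.0199  0.2317] t 21.75 w 0.0462 F [-0.7644 -0.4767  1.0085] delta [ 2.2  0.  40.7] [0.     0.0024 0.0001]
```

View pics/w15.png

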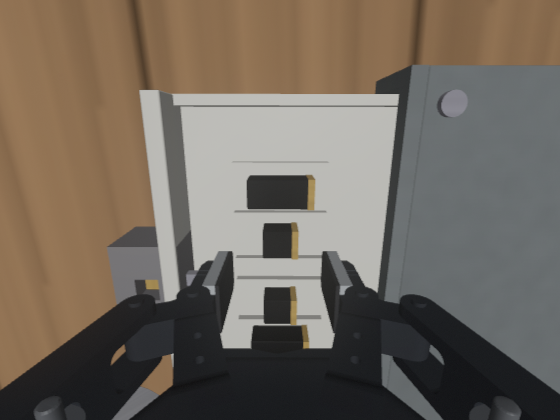

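>>> {"name": "arm_command", "arguments": {
  "motion": [46,1.5,0,10,0,0,0,46,1.5,0,22,0,0,0,46,1.5,0,32,0,0,0,46,1.5,0,38,0,0,0,46,1.5,0,41,0,0,0,46,1.5,0,41,0,0,0]
}}

```text
t: 22.4
ee_pos: [0.5349, -0.0199, 0.1909]
tool_rot: [1.0, -0.02, -0.0, -0.0]
contact_force: [-0.8, -1.3, 0.1]
gripper_width: 0.0459
```

>>> {"name": "arm_command", "arguments": {
  "motion": [30,0,0,0,0,0,0,20,0,0,0,0,0,0,12,0,0,0,0,0,0,12,0,0,0,0,0,0,12,0,0,0,0,0,0]
}}

```text
t: 22.9
ee_pos: [0.5353, -0.0199, 0.192]
tool_rot: [1.0, -0.02, 0.0, 0.0]
contact_force: [0.1, 0.1, 6.8]
gripper_width: 0.0204
```

```bash
python3 -c "
from h import *
d=delta((.385,-.209,.262))
shot('side','s16',(220,140,380,300),4)
"
```

```text
at [ 0.5353 -0.0199  0.192 ] t 22.9 w 0.0204 F [0.0858 0.1343 6.7972] delta [-142.6  195.   -70.1] [ 0.     -0.0008  0.0002]
```

View pics/s16.png

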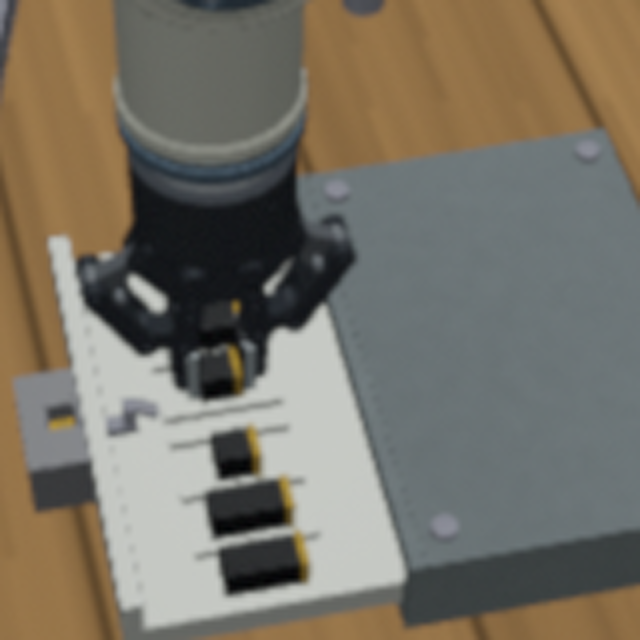

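>>> {"name": "arm_command", "arguments": {
  "motion": [12,0,0,-10,0,0,0,12,0,0,-30,0,0,0,12,0,0,-55,0,0,0,12,-18,24,-70,0,0,0,12,-44,60,-72,0,0,0,12,-72,98,-72,0,0,0,12,-99,135,-72,0,0,0,12,-125,171,-72,0,0,0]
}}

```text
t: 23.75
ee_pos: [0.402, -0.1867, 0.2642]
tool_rot: [1.0, -0.02, 0.0, 0.0]
contact_force: [0.1, -0.5, -0.7]
gripper_width: 0.0204
```

```bash
python3 -c "
from h import *
d=delta((.385,-.209,.262))
C=shot('wrist','w17')
"
```

```text
at [ 0.402  -0.1867  0.2642] t 23.75 w 0.0204 F [ 0.1026 -0.5217 -0.7021] delta [-16.2  22.9   2.2] [ 0.0004 -0.0008  0.0007]
```

View pics/w17.png

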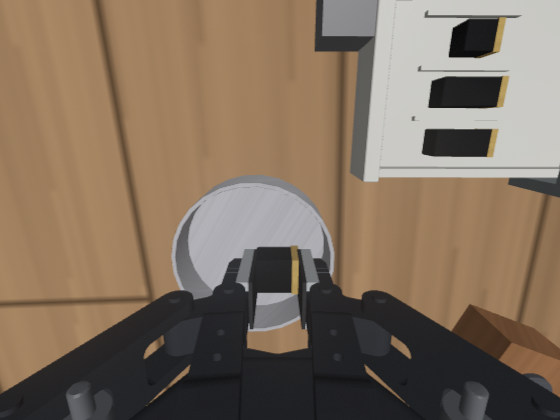

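```bash
python3 -c "
from h import *
C=cam('wrist')
print(plane(C,[(173,253),(334,253),(254,178)],.036))
"
```

```text
[[ 0.3215 -0.205   0.036 ]
 [ 0.4378 -0.2094  0.036 ]
 [ 0.3835 -0.1526  0.036 ]]
```

>>> {"name": "arm_command", "arguments": {
  "motion": [12,-10,14,0,0,0,0,12,-16,22,2,0,0,0,12,-16,22,20,0,0,0,12,-16,22,42,0,0,0,12,-16,22,62,0,0,0,12,-16,22,74,0,0,0,12,-16,22,77,0,0,0,12,-16,22,77,0,0,0]
}}

```text
t: 24.6
ee_pos: [0.3866, -0.2069, 0.1864]
tool_rot: [1.0, -0.02, -0.0, -0.0]
contact_force: [0.0, -0.4, -0.5]
gripper_width: 0.0202
```

>>> {"name": "arm_command", "arguments": {
  "motion": [25,0,0,1,0,0,0,32,0,0,1,0,0,0,34,0,0,0,0,0,0,34,0,0,-15,0,0,0,34,0,0,-40,0,0,0,40,0,0,-60,0,0,0,46,0,0,-70,0,0,0]
}}

```text
t: 25.3
ee_pos: [0.3869, -0.2073, 0.2583]
tool_rot: [1.0, -0.02, 0.001, 0.001]
contact_force: [1.0, 0.1, 0.0]
gripper_width: 0.0459
```

```bash
python3 -c "
from h import *
d=delta((.5332,-.0684,.232))
C=shot('wrist','w18')
"
```

```text
at [ 0.3869 -0.2073  0.2583] t 25.3 w 0.0459 F [1.0286 0.143  0.0427] delta [ 140.6 -144.7   26.5] [ 0.0012 -0.0024  0.0001]
```

View pics/w18.png

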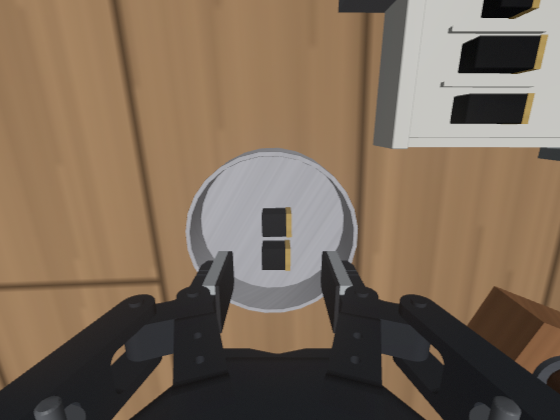

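Two brushes are in the tin. Next is the short brush at place 4.

>>> {"name": "arm_command", "arguments": {
  "motion": [46,24,-25,0,0,0,0,46,54,-56,0,0,0,0,46,85,-88,0,0,0,0,46,115,-119,0,0,0,0,46,134,-138,5,0,0,0,46,141,-145,25,0,0,0,46,141,-145,26,0,0,0,46,141,-145,26,0,0,0]
}}

```text
t: 26.15
ee_pos: [0.5323, -0.0678, 0.2296]
tool_rot: [1.0, -0.02, -0.001, -0.0]
contact_force: [-0.7, -0.3, -0.2]
gripper_width: 0.0457
```

```bash
python3 -c "
from h import *
d=delta((.5334,-.068,.192))
"
```

```text
at [ 0.5323 -0.0678  0.2296] t 26.15 w 0.0457 F [-0.7472 -0.2576 -0.1658] delta [ 1.2  0.1 37.6] [-0.0001  0.0027  0.0007]
```

>>> {"name": "arm_command", "arguments": {
  "motion": [46,0.5,0,10,0,0,0,46,0.5,0,22,0,0,0,46,0.5,0,32,0,0,0,46,0.5,0,37,0,0,0,46,0.5,0,38.5,0,0,0,46,0.5,0,38.5,0,0,0]
}}

```text
t: 26.75
ee_pos: [0.5336, -0.0679, 0.1917]
tool_rot: [1.0, -0.02, -0.0, -0.0]
contact_force: [0.2, 0.2, -0.5]
gripper_width: 0.0461
```

>>> {"name": "arm_command", "arguments": {
  "motion": [30,0,0,0,0,0,0,20,0,0,0,0,0,0,12,0,0,0,0,0,0,12,0,0,0,0,0,0,12,0,0,0,0,0,0]
}}

```text
t: 27.25
ee_pos: [0.5339, -0.0678, 0.1926]
tool_rot: [1.0, -0.02, 0.0, 0.0]
contact_force: [-1.2, 0.7, 6.0]
gripper_width: 0.0202
```

```bash
python3 -c "
from h import *
d=delta((.385,-.181,.262))
"
```

```text
at [ 0.5339 -0.0678  0.1926] t 27.25 w 0.0202 F [-1.207   0.7161  6.0435] delta [-144.2  119.   -69.6] [ 0.0001 -0.0009  0.0002]
```

>>> {"name": "arm_command", "arguments": {
  "motion": [12,0,0,-10,0,0,0,12,0,0,-30,0,0,0,12,0,0,-55,0,0,0,12,-23,19,-70,0,0,0,12,-54,44,-72,0,0,0,12,-85,70,-72,0,0,0,12,-116,95,-72,0,0,0,12,-135,111,-72,0,0,0]
}}

```text
t: 28.05
ee_pos: [0.3921, -0.174, 0.2644]
tool_rot: [1.0, -0.02, -0.0, 0.0]
contact_force: [-0.2, -0.9, 0.4]
gripper_width: 0.0206
```

>>> {"name": "arm_command", "arguments": {
  "motion": [12,-8,7,0,0,0,0,12,-9,8,0,0,0,0,12,-9,8,0,0,0,0]
}}

```text
t: 28.35
ee_pos: [0.3857, -0.181, 0.2643]
tool_rot: [1.0, -0.02, 0.001, 0.0]
contact_force: [-0.3, 0.2, -0.1]
gripper_width: 0.0203
```

```bash
python3 -c "
from h import *
d=delta((.385,-.181,.188))
C=shot('wrist','w19');shot('side','s19')
"
```

```text
at [ 0.3857 -0.181   0.2643] t 28.35 w 0.0203 F [-0.3485  0.2275 -0.0951] delta [-0.8  0.  76.3] [ 0.0003 -0.0011 -0.0004]
```

View pics/w19.png

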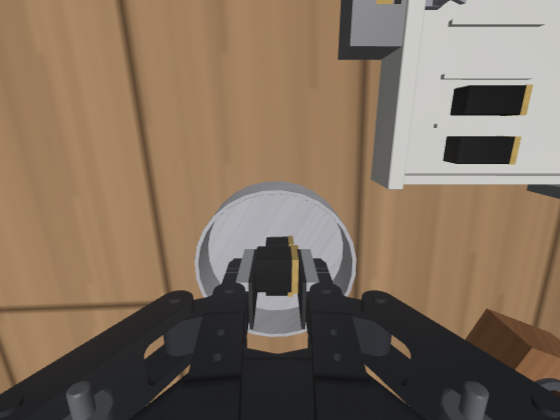

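View pics/s19.png

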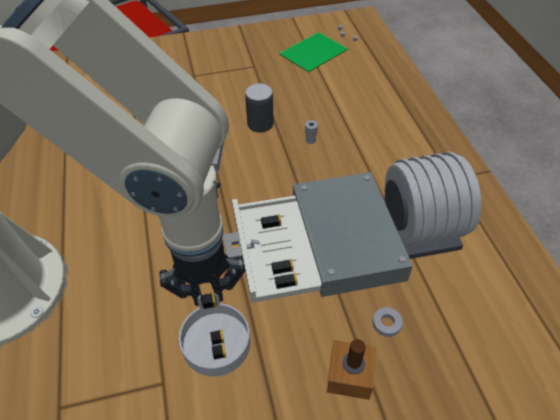

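>>> {"name": "arm_command", "arguments": {
  "motion": [12,-0.5,1,18,0,0,0,12,-0.5,1,40,0,0,0,12,-0.5,1,60,0,0,0,12,-0.5,1,72,0,0,0,12,-0.5,1,77,0,0,0,12,-0.5,1,77,0,0,0,25,-0.5,1,78,0,0,0,32,-0.5,1,78,0,0,0]
}}

```text
t: 29.25
ee_pos: [0.3849, -0.182, 0.1865]
tool_rot: [1.0, -0.02, 0.0, 0.0]
contact_force: [-0.1, 0.4, -0.1]
gripper_width: 0.032
```

>>> {"name": "arm_command", "arguments": {
  "motion": [34,0,0,0,0,0,0,34,0,0,-15,0,0,0,34,0,0,-40,0,0,0,40,0,0,-65,0,0,0,55,0,0,-78,0,0,0]
}}

```text
t: 29.75
ee_pos: [0.3849, -0.1822, 0.2661]
tool_rot: [1.0, -0.02, 0.001, 0.001]
contact_force: [0.3, -0.5, -0.7]
gripper_width: 0.0528
```

```bash
python3 -c "
from h import *
d=delta((.5322,-.100,.235))
C=shot('wrist','w20')
"
```

```text
at [ 0.3849 -0.1822  0.2661] t 29.75 w 0.0528 F [ 0.3228 -0.5471 -0.7197] delta [143.8 -88.1  31.3] [ 0.0011 -0.0025  0.    ]
```

View pics/w20.png

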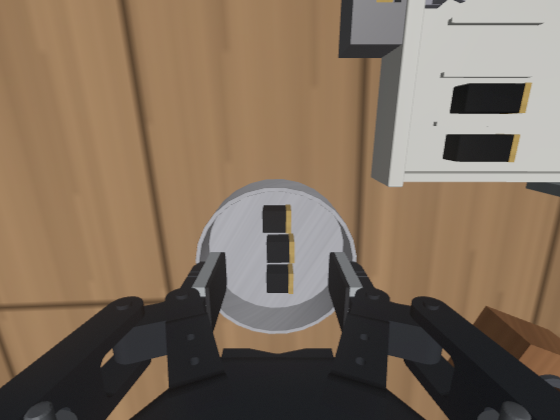

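All three worn brushes are in the tin. Next is the long brush at place 5.

>>> {"name": "arm_command", "arguments": {
  "motion": [60,30,-18,0,0,0,0,60,65,-40,0,0,0,0,60,102,-63,0,0,0,0,60,132,-81,5,0,0,0,60,144,-88,20,0,0,0,60,144,-88,31,0,0,0,60,144,-88,31,0,0,0,60,144,-88,31,0,0,0]
}}

```text
t: 30.6
ee_pos: [0.5307, -0.1002, 0.2326]
tool_rot: [1.0, -0.02, -0.001, -0.0]
contact_force: [0.9, -0.1, -0.3]
gripper_width: 0.0601
```

```bash
python3 -c "
from h import *
d=delta((.5322,-.100,.192))
C=shot('wrist','w21');shot('side','s21',(220,140,380,300),4)
"
```

```text
at [ 0.5307 -0.1002  0.2326] t 30.6 w 0.0601 F [ 0.8783 -0.0648 -0.3075] delta [ 1.5 -0.2 40.6] [-0.0002  0.002  -0.0004]
```

View pics/w21.png

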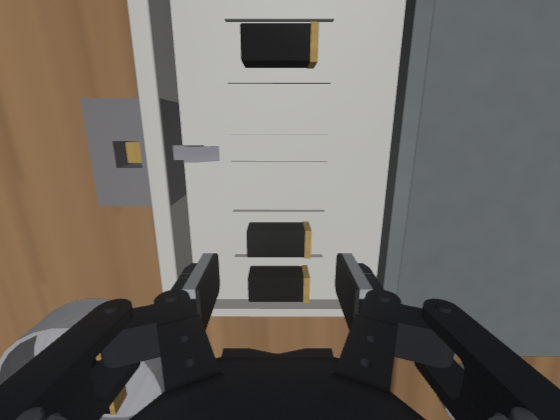

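View pics/s21.png

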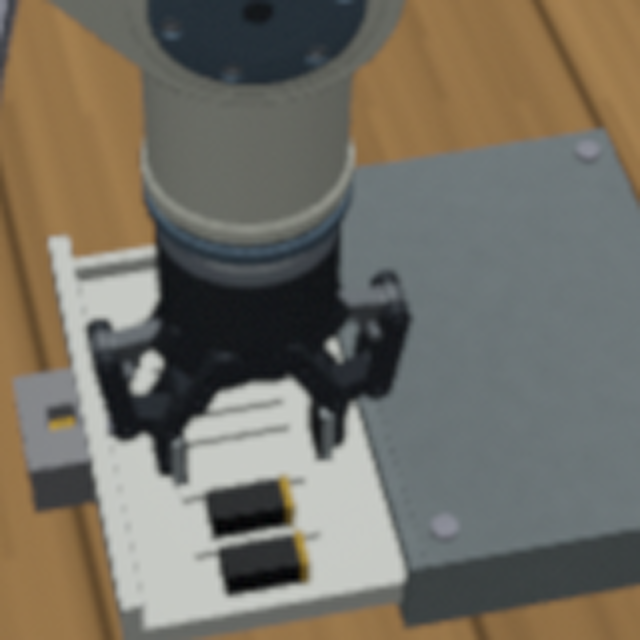

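```bash
python3 -c "
from h import *
C=cam('wrist')
p=plane(C,[(248,257),(311,257),(248,302),(309,302),(242,67),(318,67)],.032);print(p)
for i in (0,2,4): print((p[i]+p[i+1])/2+[0.0004,.009,0])
"
```

```text
[[ 0.512  -0.1083  0.032 ]
 [ 0.5516 -0.1099  0.032 ]
 [ 0.5099 -0.1406  0.032 ]
 [ 0.55   -0.1421  0.032 ]
 [ 0.5163  0.0003  0.032 ]
 [ 0.5561 -0.0013  0.032 ]]
[ 0.5322 -0.1001  0.032 ]
[ 0.5303 -0.1324  0.032 ]
[0.5366 0.0085 0.032 ]
```

>>> {"name": "arm_command", "arguments": {
  "motion": [53,1.5,0,10,0,0,0,53,1.5,0,20,0,0,0,53,1.5,0,28,0,0,0,53,1.5,0,33,0,0,0,53,1.5,0,36,0,0,0,53,1.5,0,36,0,0,0]
}}

```text
t: 31.3
ee_pos: [0.5332, -0.0998, 0.1964]
tool_rot: [1.0, -0.02, -0.0, -0.0]
contact_force: [-0.3, 0.3, 0.5]
gripper_width: 0.0532
```

>>> {"name": "arm_command", "arguments": {
  "motion": [53,-0.7,0,2,0,0,0,53,-0.7,0,4,0,0,0,45,-0.7,0,4,0,0,0,30,-0.7,0,4,0,0,0,25,-0.7,0,4,0,0,0,25,-0.7,0,4,0,0,0,25,-0.7,0,4,0,0,0]
}}

```text
t: 32.0
ee_pos: [0.5329, -0.0998, 0.1934]
tool_rot: [1.0, -0.02, 0.0, 0.0]
contact_force: [-0.2, 1.4, 5.2]
gripper_width: 0.0385
```

>>> {"name": "arm_command", "arguments": {
  "motion": [25,0,0,-10,0,0,0,25,0,0,-30,0,0,0,25,0,0,-55,0,0,0,25,0,0,-75,0,0,0,25,0,0,-80,0,0,0]
}}

```text
t: 32.5
ee_pos: [0.5334, -0.1, 0.2754]
tool_rot: [1.0, -0.02, 0.002, 0.0]
contact_force: [-0.1, 0.7, -1.5]
gripper_width: 0.0382
```

```bash
python3 -c "
from h import *
d=delta((.395,.245,.262))
C=shot('wrist','w22');shot('side','s22');shot('top','t22')
findgrey('s',cam('side'),cv2.imread('pics/raw_s22.png'),.018)
findgrey('t',cam('top'),cv2.imread('pics/raw_t22.png'),.018)
"
```

```text
at [ 0.5334 -0.1     0.2754] t 32.5 w 0.0382 F [-0.0578  0.6582 -1.5091] delta [-152.1 -339.2   12.7] [ 0.0005 -0.0035  0.0002]
s px [215. 339.] c 383 -208 size 134 124 ang 76
s px [186. 149.] c 399 279 size 151 169 ang 73
t px [143. 287.] c 398 281 size 129 163 ang 73
```

View pics/s22.png

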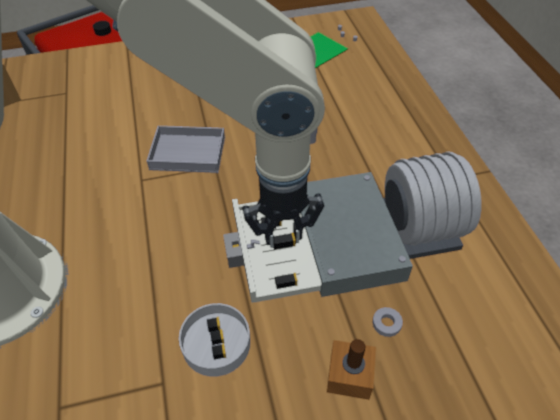

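```bash
python3 -c "
from h import *
d=delta((.407,.308,.268),np.radians(-17))
"
```

```text
at [ 0.5325 -0.0998  0.2729] t 32.65 w 0.0381 F [-0.8432 -0.519  -1.7258] delta [-141.7 -402.4    4.8] [ 0.0001 -0.0001  0.2567]
```

>>> {"name": "arm_command", "arguments": {
  "motion": [25,-12,-34,0,0,0,0.03,25,-28,-78,0,0,0,0.08,25,-43,-122,0,0,0,0.13,25,-59,-167,0,0,0,0.18,25,-74,-211,0,0,0,0.22,25,-90,-255,0,0,0,0.256,25,-105,-299,0,0,0,0.256,25,-121,-343,0,0,0,0.256]
}}

```text
t: 33.45
ee_pos: [0.4242, 0.2492, 0.2718]
tool_rot: [0.989, -0.147, -0.001, 0.001]
contact_force: [0.7, -1.0, -1.3]
gripper_width: 0.0385
```

```bash
python3 -c "
from h import *
d=delta((.407,.308,.268),np.radians(-17))
"
```

```text
at [0.4242 0.2492 0.2718] t 33.45 w 0.0385 F [ 0.6552 -0.9795 -1.2713] delta [-33.6 -51.2   3.8] [0.0014 0.0012 0.0006]
```

>>> {"name": "arm_command", "arguments": {
  "motion": [25,-20,-30,0,0,0,0,25,-33,-50,0,0,0,0,25,-34,-52,3,0,0,0,25,-34,-52,3,0,0,0]
}}

```text
t: 33.85
ee_pos: [0.4075, 0.3073, 0.2686]
tool_rot: [0.989, -0.147, -0.001, 0.001]
contact_force: [1.1, -0.2, -1.2]
gripper_width: 0.0379
```

```bash
python3 -c "
from h import *
d=delta((.407,.308,.186),np.radians(-17))
C=shot('wrist','w23')
print(proj(C,[[.407,.308,.014]]))
"
```

```text
at [0.4075 0.3073 0.2686] t 33.85 w 0.0379 F [ 1.1339 -0.1644 -1.2021] delta [-0.6 -0.7 82.6] [0.0022 0.0014 0.0023]
[[277.3089 216.7138]]
```

View pics/w23.png

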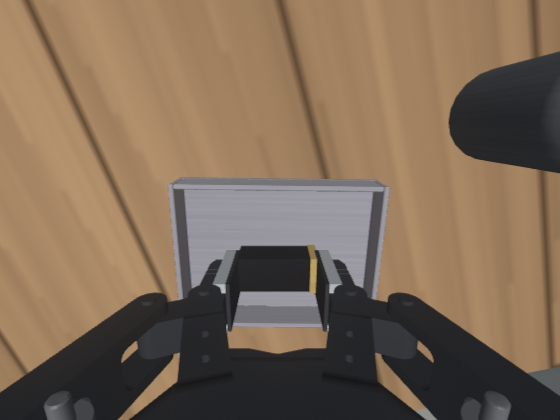

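```bash
python3 -c "
from h import *
C=cam('wrist')
p=plane(C,[(177,180),(381,183),(168,320),(378,326)],.03);print(p,p.mean(0))
Rt=R.from_quat(arm.get_obs()['tool_rot']).as_matrix();print((p-arm.get_obs()['ee_pos'])@Rt*1000)
"
```

```text
[[0.3485 0.3589 0.03  ]
 [0.4866 0.3148 0.03  ]
 [0.2969 0.253  0.03  ]
 [0.4609 0.1976 0.03  ]] [0.3982 0.2811 0.03  ]
[[-71.611  -33.189  238.8383]
 [ 73.3852 -31.2122 238.6562]
 [-90.066   83.095  239.1207]
 [ 82.8785  88.3677 238.9099]]
```

>>> {"name": "arm_command", "arguments": {
  "motion": [25,0,2,20,0,0,0,25,0,2,42,0,0,0,25,0,2,64,0,0,0,25,0,2,78,0,0,0,25,0,2,83,0,0,0,25,0,2,83,0,0,0]
}}

```text
t: 34.5
ee_pos: [0.4077, 0.3049, 0.1865]
tool_rot: [0.989, -0.148, -0.0, 0.001]
contact_force: [0.6, -0.1, -0.8]
gripper_width: 0.0384
```

>>> {"name": "arm_command", "arguments": {
  "motion": [43,0,0,0,0,0,0,50,0,0,0,0,0,0,52,0,0,0,0,0,0,52,0,0,-15,0,0,0,52,0,0,-40,0,0,0,52,0,0,-70,0,0,0,53,0,0,-88,0,0,0,53,0,0,-88,0,0,0]
}}

```text
t: 35.3
ee_pos: [0.4084, 0.3062, 0.2778]
tool_rot: [0.989, -0.147, 0.002, -0.002]
contact_force: [0.6, -0.4, 0.5]
gripper_width: 0.053
```

```bash
python3 -c "
from h import *
d=delta((.5366,.0112,.25))
C=shot('wrist','w24')
"
```

```text
at [0.4084 0.3062 0.2778] t 35.3 w 0.053 F [ 0.5845 -0.4414  0.4914] delta [208.6 244.9  27.5] [-0.0039 -0.0037 -0.2556]
```

View pics/w24.png

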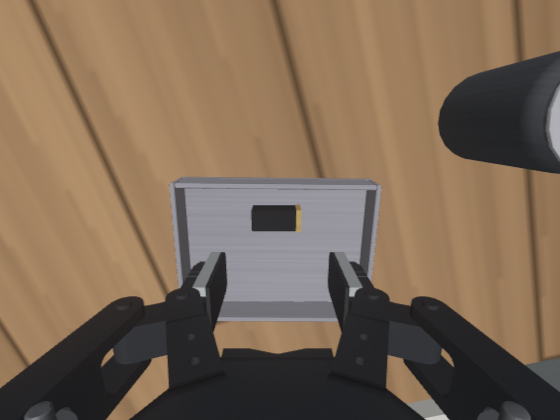

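The first long brush lies in the tray. The next is the long brush at place 2.

>>> {"name": "arm_command", "arguments": {
  "motion": [53,24,28,0,0,0,-0.04,53,55,65,0,0,0,-0.1,53,86,101,0,0,0,-0.16,53,118,138,0,0,0,-0.22,53,149,175,0,0,0,-0.255,53,179,210,0,0,0,-0.255,53,200,235,10,0,0,-0.255,53,209,245,27,0,0,-0.255]
}}

```text
t: 36.15
ee_pos: [0.5371, 0.0075, 0.2475]
tool_rot: [1.0, -0.022, 0.001, 0.0]
contact_force: [0.3, 0.0, -0.9]
gripper_width: 0.0531
```

>>> {"name": "arm_command", "arguments": {
  "motion": [53,0,0,0,0,0,0,53,0,0,0,0,0,0,53,0,0,0,0,0,0]
}}

```text
t: 36.45
ee_pos: [0.5356, 0.011, 0.248]
tool_rot: [1.0, -0.02, -0.0, -0.0]
contact_force: [0.5, 0.4, 0.4]
gripper_width: 0.0528
```

```bash
python3 -c "
from h import *
d=delta((.5366,.0112,.1925))
C=shot('wrist','w25')
"
```

```text
at [0.5356 0.011  0.248 ] t 36.45 w 0.0528 F [0.5241 0.4085 0.377 ] delta [ 1.  -0.2 55.5] [-0.0001  0.0006 -0.0001]
```

View pics/w25.png

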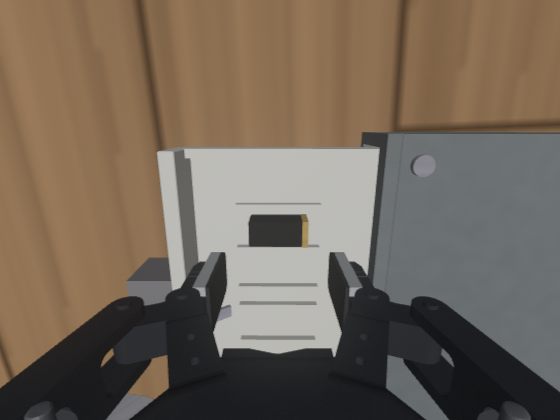

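>>> {"name": "arm_command", "arguments": {
  "motion": [53,1,0,12,0,0,0,53,1,0,26,0,0,0,53,1,0,40,0,0,0,53,1,0,50,0,0,0,53,1,0,54,0,0,0,53,1,0,55.5,0,0,0,53,1,0,55.5,0,0,0]
}}

```text
t: 37.2
ee_pos: [0.5371, 0.0101, 0.1923]
tool_rot: [1.0, -0.021, -0.0, 0.0]
contact_force: [0.4, 0.1, -0.1]
gripper_width: 0.0528
```

>>> {"name": "arm_command", "arguments": {
  "motion": [45,0,0,0,0,0,0,30,0,0,0,0,0,0,25,0,0,0,0,0,0,25,0,0,0,0,0,0,25,0,0,0,0,0,0]
}}

```text
t: 37.7
ee_pos: [0.5374, 0.0101, 0.1933]
tool_rot: [1.0, -0.021, 0.001, -0.0]
contact_force: [-1.0, -0.9, 6.6]
gripper_width: 0.0384
```

>>> {"name": "arm_command", "arguments": {
  "motion": [25,0,0,-10,0,0,0,25,0,0,-30,0,0,0,25,0,0,-55,0,0,0,25,0,0,-75,0,0,0,25,0,0,-80,0,0,0]
}}

```text
t: 38.2
ee_pos: [0.5377, 0.0102, 0.2751]
tool_rot: [1.0, -0.021, 0.002, -0.0]
contact_force: [0.1, 0.0, 0.1]
gripper_width: 0.0383
```

```bash
python3 -c "
from h import *
d=delta((.398,.277,.268),np.radians(-17))
shot('side','s26')
C=shot('top','t26')
findgrey('t',cam('top'),cv2.imread('pics/raw_t26.png'),.018)
findgrey('s',cam('side'),cv2.imread('pics/raw_s26.png'),.018)
"
```

```text
at [0.5377 0.0102 0.2751] t 38.2 w 0.0383 F [0.1475 0.0409 0.1146] delta [-150.6 -260.9    6.6] [-0.0007 -0.0038  0.2557]
t px [383. 295.] c 383 -212 size 124 123 ang 89
s px [215. 339.] c 383 -208 size 135 122 ang 78
s px [186. 149.] c 399 279 size 151 169 ang 72
```

View pics/s26.png

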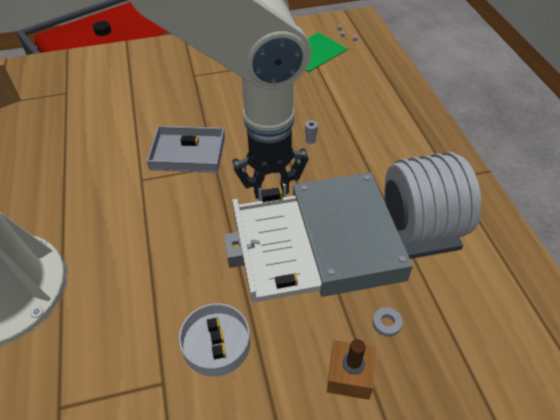

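>>> {"name": "arm_command", "arguments": {
  "motion": [25,-20,-34,0,0,0,0.04,25,-43,-74,0,0,0,0.1,25,-66,-114,0,0,0,0.16,25,-88,-153,0,0,0,0.22,25,-111,-192,0,0,0,0.256,25,-133,-230,0,0,0,0.256,25,-148,-255,3,0,0,0.256,25,-151,-261,7,0,0,0.256]
}}

```text
t: 39.1
ee_pos: [0.3952, 0.279, 0.2645]
tool_rot: [0.989, -0.147, -0.001, 0.0]
contact_force: [0.8, -0.4, -0.0]
gripper_width: 0.0381
```

>>> {"name": "arm_command", "arguments": {
  "motion": [25,0,0,0,0,0,0,25,0,0,0,0,0,0]
}}

```text
t: 39.3
ee_pos: [0.3969, 0.2764, 0.2648]
tool_rot: [0.989, -0.148, -0.0, 0.001]
contact_force: [-0.1, 0.2, 0.2]
gripper_width: 0.0382
```

```bash
python3 -c "
from h import *
d=delta((.398,.277,.186),np.radians(-17))
C=shot('wrist','w27')
"
```

```text
at [0.3969 0.2764 0.2648] t 39.3 w 0.0382 F [-0.1406  0.152   0.1944] delta [ 0.9 -1.  78.8] [ 0.0014  0.0007 -0.0002]
```

View pics/w27.png

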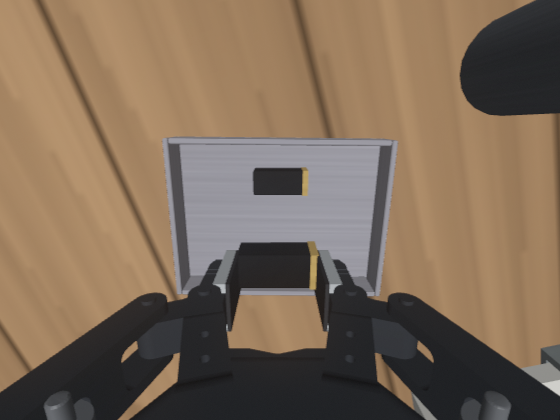

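>>> {"name": "arm_command", "arguments": {
  "motion": [25,0,0,20,0,0,0,25,0,0,42,0,0,0,25,0,0,62,0,0,0,25,0,0,74,0,0,0,25,0,0,79,0,0,0,25,0,0,79,0,0,0,43,0,0,79,0,0,0,50,0,0,79,0,0,0]
}}

```text
t: 40.15
ee_pos: [0.3972, 0.2773, 0.1872]
tool_rot: [0.989, -0.148, 0.001, -0.0]
contact_force: [0.5, -0.6, -0.5]
gripper_width: 0.0501
```

>>> {"name": "arm_command", "arguments": {
  "motion": [52,0,0,0,0,0,0,52,0,0,-15,0,0,0,52,0,0,-40,0,0,0,52,0,0,-70,0,0,0,53,0,0,-88,0,0,0,53,0,0,-88,0,0,0]
}}

```text
t: 40.75
ee_pos: [0.3976, 0.2778, 0.2772]
tool_rot: [0.989, -0.148, 0.002, -0.002]
contact_force: [-0.2, -0.2, -0.1]
gripper_width: 0.0529
```

```bash
python3 -c "
from h import *
d=delta((.5303,-.1322,.25))
C=shot('wrist','w28')
"
```

```text
at [0.3976 0.2778 0.2772] t 40.75 w 0.0529 F [-0.2148 -0.163  -0.1139] delta [246.7 353.4  26.6] [-0.0037 -0.0038 -0.2566]
```

View pics/w28.png

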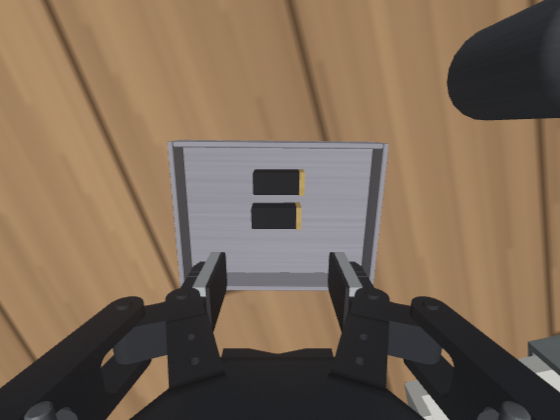

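Two brushes are in the tray. The last long one is at place 6.

>>> {"name": "arm_command", "arguments": {
  "motion": [53,24,34,0,0,0,-0.04,53,50,71,0,0,0,-0.1,53,76,109,0,0,0,-0.16,53,102,146,0,0,0,-0.22,53,128,184,0,0,0,-0.256,53,155,222,0,0,0,-0.256,53,181,260,0,0,0,-0.256,53,207,297,0,0,0,-0.256]
}}

```text
t: 41.6
ee_pos: [0.5076, -0.0694, 0.2734]
tool_rot: [1.0, -0.021, -0.001, -0.0]
contact_force: [0.1, 0.1, 0.2]
gripper_width: 0.0534
```

```bash
python3 -c "
from h import *
d=delta((.5303,-.1322,.25))
"
```

```text
at [ 0.5076 -0.0694  0.2734] t 41.6 w 0.0534 F [0.0853 0.0711 0.1637] delta [25.3 61.8 23.3] [-0.0002  0.0014 -0.001 ]
```

>>> {"name": "arm_command", "arguments": {
  "motion": [53,13,32,5,0,0,0,53,23,57,15,0,0,0,53,25,62,23,0,0,0,53,25,62,23,0,0,0,53,25,62,23,0,0,0]
}}

```text
t: 42.1
ee_pos: [0.5296, -0.1296, 0.2507]
tool_rot: [1.0, -0.02, -0.001, -0.0]
contact_force: [0.0, -0.4, -1.1]
gripper_width: 0.0534
```

```bash
python3 -c "
from h import *
d=delta((.5303,-.1322,.1925))
"
```

```text
at [ 0.5296 -0.1296  0.2507] t 42.1 w 0.0534 F [ 0.0139 -0.391  -1.1258] delta [ 1.   2.6 58.2] [-0.0006  0.0022 -0.0006]
```

>>> {"name": "arm_command", "arguments": {
  "motion": [53,0.5,2.5,12,0,0,0,53,0.5,2.5,28,0,0,0,53,0.5,2.5,42,0,0,0,53,0.5,2.5,52,0,0,0,53,0.5,2.5,57,0,0,0,53,0.5,2.5,58,0,0,0,53,0.5,2.5,58,0,0,0]
}}

```text
t: 42.8
ee_pos: [0.5308, -0.1329, 0.1935]
tool_rot: [1.0, -0.02, 0.0, 0.0]
contact_force: [0.0, -0.7, 0.5]
gripper_width: 0.0533
```

>>> {"name": "arm_command", "arguments": {
  "motion": [45,0,0,0,0,0,0,30,0,0,0,0,0,0,25,0,0,0,0,0,0,25,0,0,0,0,0,0,25,0,0,0,0,0,0]
}}

```text
t: 43.3
ee_pos: [0.5311, -0.1331, 0.1944]
tool_rot: [1.0, -0.021, 0.001, 0.0]
contact_force: [0.1, 0.6, 5.7]
gripper_width: 0.0382
```

>>> {"name": "arm_command", "arguments": {
  "motion": [25,0,0,-10,0,0,0,25,0,0,-30,0,0,0,25,0,0,-55,0,0,0,25,0,0,-75,0,0,0,25,0,0,-80,0,0,0]
}}

```text
t: 43.8
ee_pos: [0.5314, -0.1332, 0.2762]
tool_rot: [1.0, -0.021, 0.002, 0.0]
contact_force: [0.8, 0.3, -0.9]
gripper_width: 0.0381
```

```bash
python3 -c "
from h import *
d=delta((.389,.248,.268),np.radians(-17))
shot('side','s29')
C=shot('top','t29')
findgrey('t',cam('top'),cv2.imread('pics/raw_t29.png'),.018)
findgrey('s',cam('side'),cv2.imread('pics/raw_s29.png'),.018)
"
```

```text
at [ 0.5314 -0.1332  0.2762] t 43.8 w 0.0381 F [ 0.8437  0.2817 -0.9108] delta [-158.  -375.     7.2] [ 0.0003 -0.004   0.2556]
t px [143. 287.] c 398 281 size 129 163 ang 73
s px [215. 339.] c 383 -208 size 134 124 ang 76
```

View pics/s29.png

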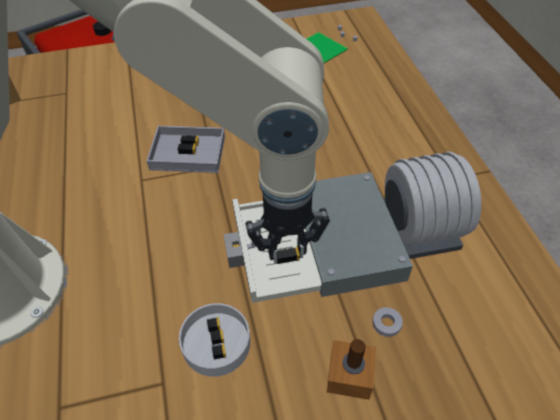

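>>> {"name": "arm_command", "arguments": {
  "motion": [25,-15,-34,0,0,0,0.04,25,-33,-78,0,0,0,0.1,25,-51,-121,0,0,0,0.16,25,-69,-164,0,0,0,0.22,25,-88,-208,0,0,0,0.256,25,-106,-251,0,0,0,0.256,25,-124,-295,0,0,0,0.256,25,-142,-337,3,0,0,0.256]
}}

```text
t: 44.7
ee_pos: [0.4014, 0.2111, 0.2698]
tool_rot: [0.989, -0.148, -0.0, 0.0]
contact_force: [1.3, -0.5, -0.5]
gripper_width: 0.0377
```

```bash
python3 -c "
from h import *
d=delta((.389,.248,.268),np.radians(-17))
"
```

```text
at [0.4014 0.2111 0.2698] t 44.7 w 0.0377 F [ 1.3243 -0.5013 -0.5351] delta [-22.6 -31.6   1.8] [ 0.0005  0.0005 -0.0004]
```

>>> {"name": "arm_command", "arguments": {
  "motion": [25,-15,-20,0,0,0,0,25,-23,-32,2,0,0,0,25,-23,-32,2,0,0,0,25,-23,-32,2,0,0,0]
}}

```text
t: 45.1
ee_pos: [0.3896, 0.2466, 0.2677]
tool_rot: [0.989, -0.147, -0.001, 0.001]
contact_force: [0.1, -0.2, -0.6]
gripper_width: 0.0383
```

```bash
python3 -c "
from h import *
d=delta((.389,.248,.187),np.radians(-17))
C=shot('wrist','w30')
"
```

```text
at [0.3896 0.2466 0.2677] t 45.1 w 0.0383 F [ 0.0753 -0.2031 -0.5547] delta [-0.9 -1.3 80.7] [0.0014 0.001  0.0007]
```

View pics/w30.png

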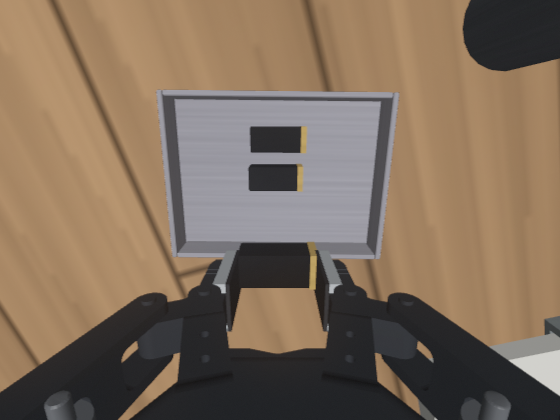

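```bash
python3 -c "
from h import *
C=cam('wrist');o=arm.get_obs();Rt=R.from_quat(o['tool_rot']).as_matrix()
print((plane(C,[(278,94),(278,257)],.03)-o['ee_pos'])@Rt*1000)
print((plane(C,[(275,190)],.022)-o['ee_pos'])@Rt*1000)
"
```

```text
[[  0.0531 -90.1341 237.7812]
 [  0.2452  25.9361 237.9227]]
[[ -2.0497 -24.5165 245.8629]]
```

>>> {"name": "arm_command", "arguments": {
  "motion": [25,0,-2,20,0,0,0,25,0,-2,42,0,0,0,25,0,-2,62,0,0,0,25,0,-2,76,0,0,0,25,0,-2,81,0,0,0,25,0,-2,81,0,0,0,43,0,-2,81,0,0,0,50,0,-2,81,0,0,0]
}}

```text
t: 45.95
ee_pos: [0.391, 0.2488, 0.1882]
tool_rot: [0.989, -0.148, 0.001, -0.0]
contact_force: [-0.6, 0.3, 0.7]
gripper_width: 0.0501
```

>>> {"name": "arm_command", "arguments": {
  "motion": [52,0,0,0,0,0,0,52,0,0,-15,0,0,0,52,0,0,-40,0,0,0,52,0,0,-70,0,0,0,40,0,0,-88,0,0,0,20,0,0,-88,0,0,0]
}}

```text
t: 46.55
ee_pos: [0.3914, 0.2494, 0.2782]
tool_rot: [0.989, -0.148, 0.002, -0.002]
contact_force: [-0.7, 0.3, -0.3]
gripper_width: 0.027
```

```bash
python3 -c "
from h import *
d=delta((.39,-.039,.25))
C=shot('wrist','w31')
"
```

```text
at [0.3914 0.2494 0.2782] t 46.55 w 0.027 F [-0.7412  0.3346 -0.2555] delta [ 82.9 276.3  27.3] [-0.0036 -0.004  -0.2567]
```

View pics/w31.png

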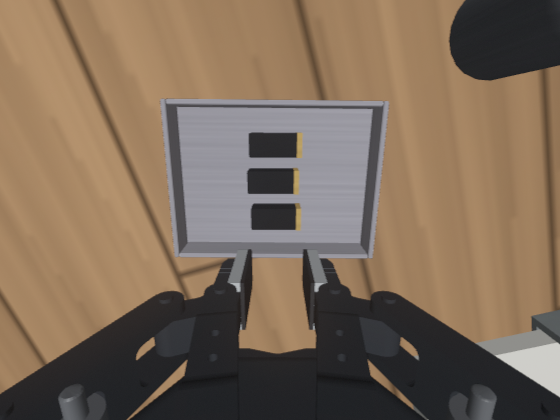

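All three long brushes are in the tray. Next I'll turn the shut gripper so the fingers' sides face the cassette, and go in front of it.

>>> {"name": "arm_command", "arguments": {
  "motion": [0,6,25,0,0,0,-0.1,0,14,57,0,0,0,-0.24,0,23,90,0,0,0,-0.38,0,32,123,0,0,0,-0.52,0,41,156,0,0,0,-0.66,0,50,189,0,0,0,-0.8,0,58,222,0,0,0,-0.94,0,66,250,0,0,0,-1.08]
}}

```text
t: 47.4
ee_pos: [0.3798, -0.0093, 0.2746]
tool_rot: [0.925, 0.381, -0.001, -0.0]
contact_force: [0.2, 0.1, -0.0]
gripper_width: -0.0001
```

```bash
python3 -c "
from h import *
d=delta((.3888,-.0386,.25),np.radians(87.7))
"
```

```text
at [ 0.3798 -0.0093  0.2746] t 47.4 w -0.0001 F [ 0.2192  0.0877 -0.0028] delta [-14.2  27.2  24.6] [-0.0015  0.0007 -0.7499]
```

>>> {"name": "arm_command", "arguments": {
  "motion": [0,-4,8,0,0,0,-0.12,0,-9,17,5,0,0,-0.26,0,-14,27,12,0,0,-0.4,0,-14,27,20,0,0,-0.54,0,-14,27,25,0,0,-0.67,0,-14,27,25,0,0,-0.75,0,-14,27,25,0,0,-0.75]
}}

```text
t: 48.1
ee_pos: [0.389, -0.037, 0.2495]
tool_rot: [0.723, 0.691, -0.001, -0.001]
contact_force: [0.4, 0.1, 0.7]
gripper_width: 0.0002
```

```bash
python3 -c "
from h import *
d=delta((.3888,-.0386,.195),np.radians(87.7))
C=shot('wrist','w32');shot('side','s32')
findgrey('s',cam('side'),cv2.imread('pics/raw_s32.png'),.018)
"
```

```text
at [ 0.389  -0.037   0.2495] t 48.1 w 0.0002 F [0.4131 0.1097 0.7407] delta [-1.6 -0.  54.5] [-0.002  -0.0001 -0.0044]
s px [215. 339.] c 383 -208 size 134 124 ang 76
```

View pics/w32.png

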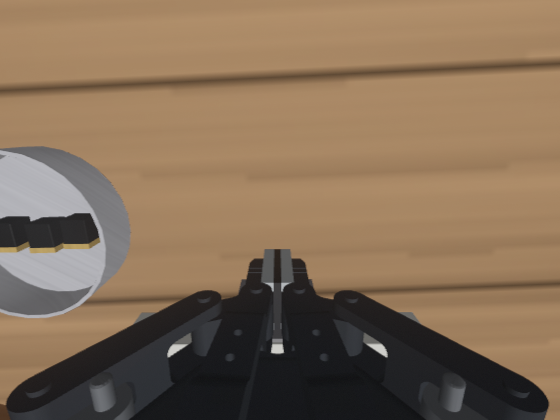

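View pics/s32.png

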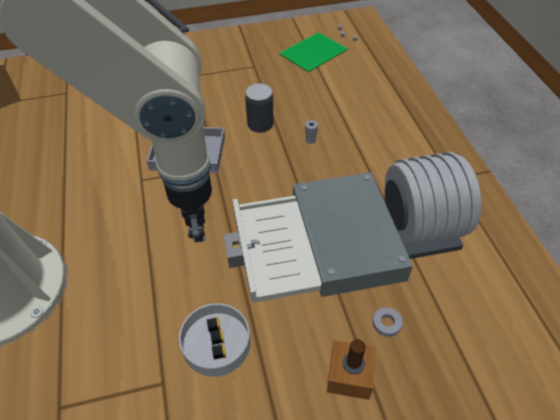

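>>> {"name": "arm_command", "arguments": {
  "motion": [0,-1,0,12,0,0,0,0,-1,0,28,0,0,0,0,-1,0,42,0,0,0,0,-1,0,50,0,0,0,0,-1,5,53,0,0,0,0,-1,12,53,0,0,0,0,-1,20,53,0,0,0,0,-1,20,53,0,0,0]
}}

```text
t: 49.0
ee_pos: [0.4114, -0.0391, 0.1982]
tool_rot: [0.723, 0.691, 0.001, 0.001]
contact_force: [0.1, -0.0, 0.4]
gripper_width: 0.0
```

```bash
python3 -c "
from h import *
d=delta((.3888,-.0386,.195),np.radians(87.7))
shot('side','s33',(180,160,340,300),4)
"
```

```text
at [ 0.4114 -0.0391  0.1982] t 49.0 w 0.0 F [ 0.0526 -0.0179  0.4128] delta [ -0.6 -22.6   3.1] [ 0.0029  0.0002 -0.0056]
```

View pics/s33.png

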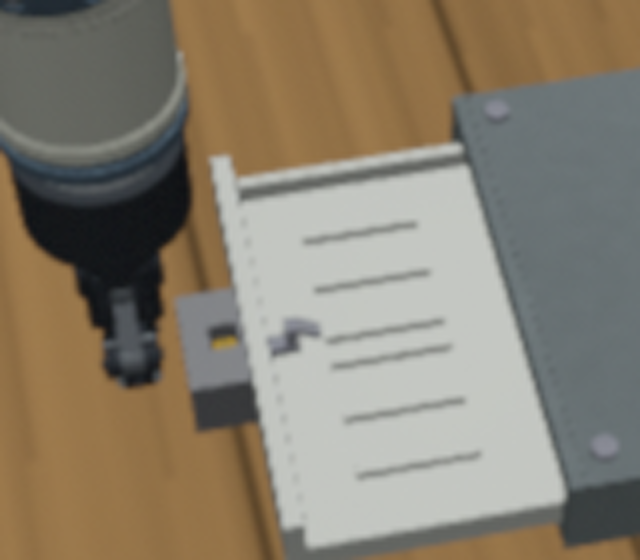

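>>> {"name": "arm_command", "arguments": {
  "motion": [0,0,5,2,0,0,0,0,0,10,2,0,0,0,0,0,15,2,0,0,0,0,0,22,2,0,0,0,0,0,30,2,0,0,0,0,0,38,2,0,0,0,0,0,46,2,0,0,0,0,0,54,2,0,0,0]
}}

```text
t: 49.85
ee_pos: [0.4641, -0.0413, 0.1954]
tool_rot: [0.723, 0.691, -0.0, -0.0]
contact_force: [-2.4, 2.6, 0.7]
gripper_width: -0.0
```

```bash
python3 -c "
from h import *
d=delta((.54,-.0446,.195),np.radians(87.7))
shot('side','s34',(180,160,380,310),4)
"
```

```text
at [ 0.4641 -0.0413  0.1954] t 49.85 w -0.0 F [-2.3936  2.6183  0.6672] delta [ 0.2 76.   0.4] [-0.0003 -0.0001 -0.0055]
```

View pics/s34.png

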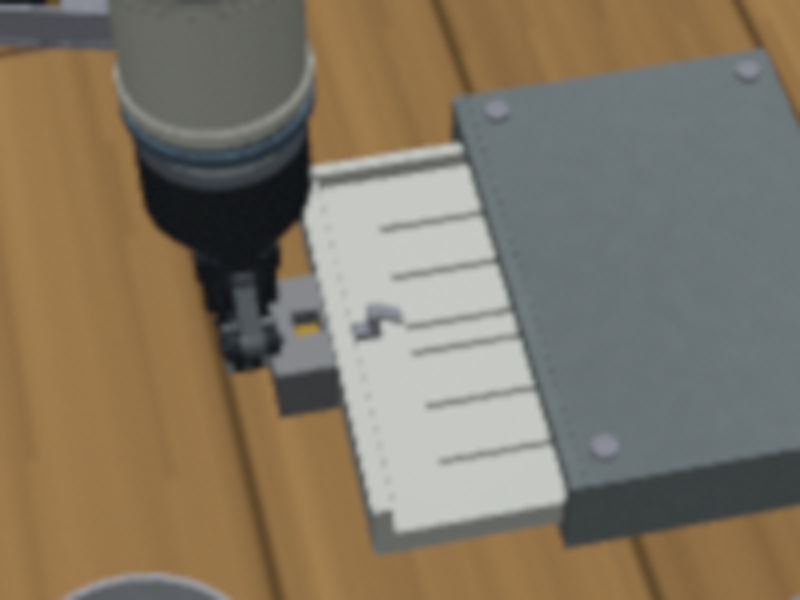

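>>> {"name": "arm_command", "arguments": {
  "motion": [0,0,6,0,0,0,0,0,0,14,0,0,0,0,0,0,22,0,0,0,0,0,0,31,0,0,0,0,0,0,40,0,0,0,0,0,0,49,0,0,0,0,0,0,56,0,0,0,0,0,0,61,0,0,0,0]
}}

```text
t: 50.7
ee_pos: [0.5243, -0.0441, 0.1954]
tool_rot: [0.723, 0.691, -0.001, -0.001]
contact_force: [-8.7, 1.6, 7.6]
gripper_width: -0.0003
```

>>> {"name": "arm_command", "arguments": {
  "motion": [0,0,3,0,0,0,0,0,0,6,0,0,0,0,0,0,9,0,0,0,0,0,0,12,0,0,0,0,0,0,14,0,0,0,0]
}}

```text
t: 51.2
ee_pos: [0.5383, -0.0448, 0.1953]
tool_rot: [0.723, 0.691, -0.0, -0.0]
contact_force: [-4.9, 0.6, -1.0]
gripper_width: -0.0001
```

>>> {"name": "arm_command", "arguments": {
  "motion": [0,0,1.5,0,0,0,0,0,0,3,0,0,0,0,0,0,4,0,0,0,0,0,0,4,0,0,0,0]
}}

```text
t: 51.6
ee_pos: [0.5424, -0.045, 0.1955]
tool_rot: [0.723, 0.691, -0.0, -0.0]
contact_force: [-4.5, 0.5, -0.9]
gripper_width: -0.0002
```

```bash
python3 -c "
from h import *
d=delta((.54,-.0446,.195),np.radians(87.7))
shot('side','s35',(220,160,380,300),4)
"
```

```text
at [ 0.5424 -0.045   0.1955] t 51.6 w -0.0002 F [-4.5001  0.4833 -0.9031] delta [ 0.3 -2.4  0.5] [-0.0001  0.0001 -0.0054]
```

View pics/s35.png

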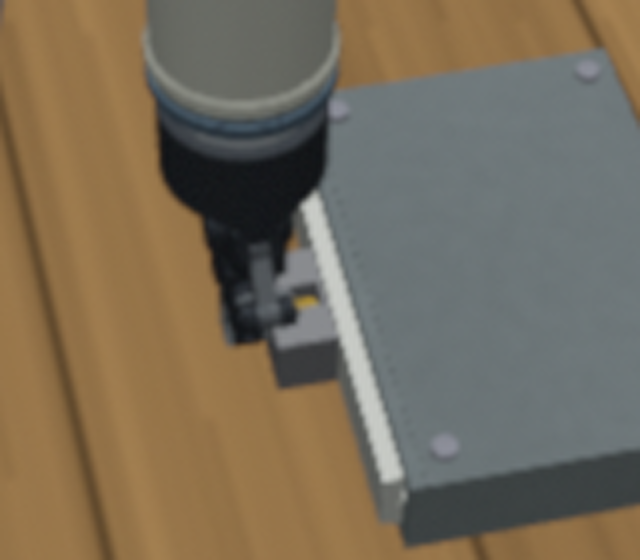

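>>> {"name": "arm_command", "arguments": {
  "motion": [0,0,1,0,0,0,0,0,0,2,0,0,0,0,0,0,2,0,0,0,0]
}}

```text
t: 51.95
ee_pos: [0.543, -0.0451, 0.1955]
tool_rot: [0.723, 0.691, -0.001, -0.001]
contact_force: [-10.9, -0.2, 7.0]
gripper_width: -0.0005
```

>>> {"name": "arm_command", "arguments": {
  "motion": [0,0,1,0,0,0,0,0,0,2,0,0,0,0,0,0,2,0,0,0,0]
}}

```text
t: 52.25
ee_pos: [0.5437, -0.0451, 0.1954]
tool_rot: [0.723, 0.691, -0.003, -0.003]
contact_force: [-18.0, 1.0, 14.0]
gripper_width: -0.0004
```

>>> {"name": "arm_command", "arguments": {
  "motion": [0,0,-5,0,0,0,0,0,0,-20,0,0,0,0,0,0,-50,-10,0,0,0,0,0,-90,-30,0,0,0,0,0,-130,-60,0,0,0,0,0,-170,-90,0,0,0,0,0,-200,-120,0,0,0]
}}

```text
t: 52.95
ee_pos: [0.3451, -0.036, 0.3166]
tool_rot: [0.723, 0.691, 0.001, 0.001]
contact_force: [0.8, -0.2, 0.5]
gripper_width: 0.0002
```

```bash
python3 - <<'E'
from h import *
delta((.3,.3,.35),np.radians(87.7))
shot('side','s36');shot('top','t36')
a=cv2.imread('pics/side0.png');b=cv2.imread('pics/raw_s36.png')
c=np.hstack([x[200:300,260:340] for x in (a,b)]);cv2.imwrite('pics/cmp.png',cv2.resize(c,None,fx=5,fy=5,interpolation=cv2.INTER_CUBIC)[:,:800])
E
```

```text
at [ 0.3451 -0.036   0.3166] t 52.95 w 0.0002 F [ 0.7634 -0.2325  0.5208] delta [333.6 -60.3 -33.6] [ 0.0021  0.0002 -0.0054]
```

View pics/s36.png

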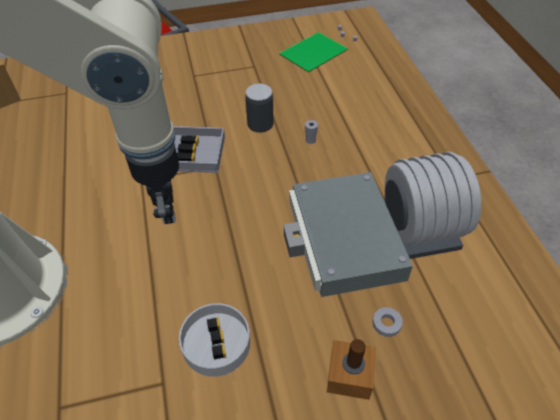

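View pics/cmp.png

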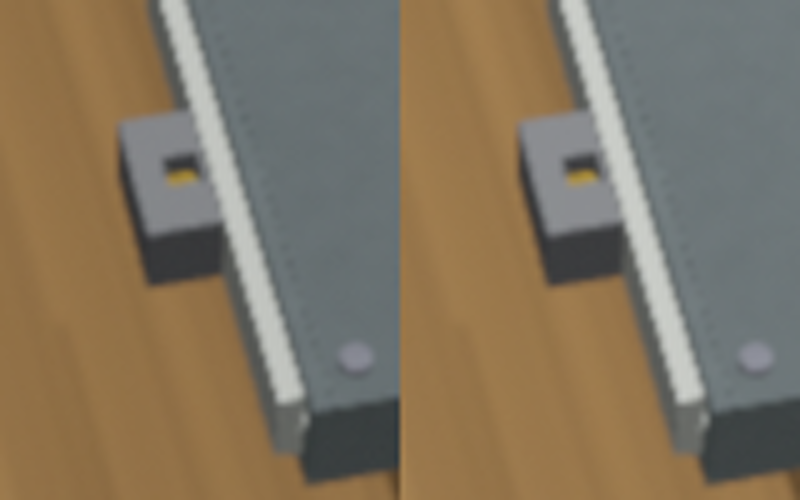

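View pics/t36.png

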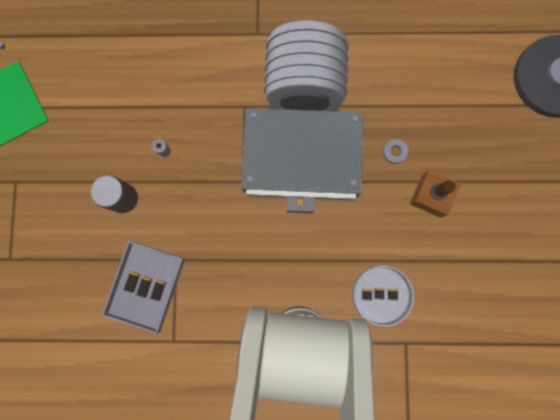

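```bash
python3 - <<'E'
from h import *
for p,q,r in [('top0','raw_t36',(280,185,320,220)),('side0','raw_s36',(280,190,330,290))]:
    x0,y0,x1,y1=r
    a,b=[cv2.cvtColor(cv2.imread(f'pics/{i}.png')[y0:y1,x0:x1],cv2.COLOR_BGR2GRAY).astype(np.float32) for i in (p,q)]
    print(p,cv2.phaseCorrelate(a,b),np.abs(a-b).mean(),np.abs(a-b).max())
    for i in (p,q):
        h=cv2.cvtColor(cv2.imread(f'pics/{i}.png')[y0:y1,x0:x1],cv2.COLOR_BGR2HSV)
        m=(h[...,0]>12)&(h[...,0]<32)&(h[...,1]>150)&(h[...,2]>90);ys,xs=np.nonzero(m);print(i,m.sum(),xs.mean(),ys.mean())
E
```

```text
top0 ((0.048984493176963184, -0.017283609083779794), 1.0092020944588713) 1.32 6.0
top0 15 19.866666666666667 16.466666666666665
raw_t36 15 20.066666666666666 16.4
side0 ((-0.007727956751555354, -0.012564281882397665), 0.9990393382072449) 5.9622 9.0
side0 4 16.25 44.75
raw_s36 4 16.25 44.75
```

The block and button match the start pictures to within 0.05 px, so the cassette is home and the catch is up. Handing in.

```bash
python3 -c "
from h import *
print(arm.get_obs()['t']);print(arm.close_job())"
```

```text
53.05
the job is handed in; nothing more can be done
None
```

The job is done and handed in at about 53 s of the 200 s allowed. I never saw the tray or tin get knocked aside, and no check failed or disagreed.

- **Cassette out:** I pressed the catch button with the pin, kept it held down, and pushed the cassette out to its end stop.
- **Pin tool:** It went back upright in its stand, with the collar resting on the top.
- **Brushes:** All six were present. The three short ones are in the tin and the three long ones are in the tray; the last side and top pictures show this.
- **Cassette home:** I pushed the empty cassette in with the shut fingers up to 18 N. The last pictures match the start ones at the block and button to within 0.05 px, so it is fully home with the catch up. I judged the catch from these pictures, as I had no direct reading of it.
- **Left alone:** In the final views, judged by eye, the can, socket and bearing ring are where they started. The gripper was clear of everything at hand-in.

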